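# Draw the blind plug from the sloped sampling port

### The arm

A 7-joint arm with a two-finger parallel gripper is mounted at the origin on the work surface. World frame = base frame: x ahead of the robot, y to its left, z up, the work surface at z = 0. Lengths are in m, angles in rad, forces in N, time in s.
With the tool pointing down it reaches from about 0.4 to 0.875 m from the base axis. Payload 19.3 kg.
Tool frame: the origin (TCP) lies midway between the tips of the shut fingers; the grasp point (between the pads) lies 19 mm behind it (arm.pinch_z is the distance from the TCP to the grasp point, in m); x points along the fingers, z is the direction in which the jaws open and shut, and the axes are right-handed (so a half turn about x gives the same grasp; the last joint's range is limited). The gripper opens to 85 mm and grips with 20 to 120 N. Pads are 22 mm wide; open, the fingers measure 114 mm over their backs; the gripper's body (76 mm by 85 mm) begins 54 mm behind the grasp point. The pads swing forward as they close: fully open they stand 13 mm farther back than shut.
Start: joints at [1.232, 0.521, -0.036, 1.599, 0.021, 1.021, -0.113], TCP at [0.166, -0.603, 0.231] pointing down, gripper open.
Joint ranges: [-2.91, 2.91], [-0.3, 2.13], [-1.5, 1.42], [0.17, 2.43], [-1.26, 4.41], [0.16, 1.93], [-2.52, 2.52]. Speed limits (rad/s): [1.89, 1.89, 2.39, 2.39, 3.01, 3.01, 3.01].

### API

Orientations are given as [roll, pitch, yaw] about the fixed x, y, z axes, in that order (R = Rz(yaw) Ry(pitch) Rx(roll)).
In Python, from bench import arm gives the robot as it stands. Calls block until the motion is done:
- arm.move_pose(position, orientation): joint-space move of the TCP to a pose.
- arm.servo_line(position, ori=None, max_speed=0.15): straight line of the TCP; ori=None keeps the orientation; max_speed is the mean speed in m/s.
- arm.movej(angles): joint-space move.
- arm.grip(opening, strength=None): finger opening in m; strength is the grip in N (None keeps the last); returns when the fingers have stopped.
- arm.hold(seconds).
- arm.solve_ik(position, orientation): joint angles nearest the present ones, or None.
- arm.grab_frame(name): name is "scene" or "top"; returns (picture, depth): 480x640x3 uint8, red, green, blue; 480x640 float32, m along the optical axis (not along the pixel's ray), 0 where there is no reading.
- arm.calibration(name): a dict with "mtx" (3x3 intrinsics, pixels), "rvec" (rotation vector, rad) and "tvec" (3), from world to camera coordinates, as OpenCV has them. Camera axes: x right, y down, z forward; pixel columns grow to the right and rows downward; lengths in m; the calibration is good to about 2 mm. A picture is of the moment at which its call begins. calibration takes no time and is no camera call.
A pose or a line that the arm cannot do raises arm.PlanningError and nothing moves.
- arm.close_job(): hands the job in, once; it reports no verdict.
Trained networks look in the newest picture that a camera, given by its name, has taken for a name from the list of things; names that differ only in an ending like _2 or _b are one class to them, and where a whole thing is asked for, a point or a joint stands for the part that bears it (a point fixed in the world has none). Each returns a list of dicts, best first, with "confidence" (0 to 1); they miss things now and then, are a little off and sometimes report something else, mostly with a low value. They report only what shows in the picture. A call takes as long as a camera call. They do not tell look-alikes from the thing itself.
- arm.trace(thing, camera): "pixels" (480x640 bool, what is visible of it) and "uv" ([column, row] in pixels, amid what is visible of it).
Readings, each from a call of its own:
- arm.read_t(): time.
- arm.read_qpos(): joint angles.
- arm.read_dq(): joint speeds.
- arm.read_joint_torque(): joint torques, N m.
- arm.read_ee_pos(): TCP position.
- arm.read_tcp_rot(): TCP orientation.
- arm.read_ft_force(): force on the tool from outside, world axes, zero at the start.
- arm.read_wrist_torque(): the same for the moment, N m.
- arm.read_grip_width(): finger opening in m.
Only numpy, scipy, OpenCV 4.12 (cv2) and the standard library are available. Lean on these libraries where they do the work, as an engineer would, in place of code of your own. Each camera call takes 0.05 s, during which the arm holds its last target.

### The job

Open the sampling port of the white unit: take the T-handled puller rod from its rack, push it into the slot of the brass plug in the sloped face until its collar seats, screw it in with a quarter turn clockwise and pull the plug straight out along its axis. Then stand the plug upright on the floor of the green tray, the rod still screwed into it, and let go without knocking it over. Leave the dishes, vials, bottle and beaker where they stand.

Things in the scene. Friction and masses are not known exactly. Their poses are not given: they have to be found in the camera images.
- unit: White sampling unit fixed to the bench, about 240 x 200 mm, 132 mm tall at the back; its front block has a face that slopes down towards the robot. Origin: centre of its underside; x points to its rear box (away from the robot), z up.
- port: Sloped face of the unit, 140 x 200 mm, 30 degrees from level. Origin: centre of the port's mouth, on the face. z points straight out of the face (30 degrees from vertical, leaning to the robot), the way the plug comes out; x up the slope, y level across it. The port is a blind square well 46 mm wide, 40 mm deep.
- plug: Square brass blind plug, 44 x 44 x 40 mm, about 0.25 kg, loose in the port (1 mm play on each side, no latch or suction), its top flush with the face, so fingers cannot grip it. Origin: centre of its underside; z out of the port along its axis. Tapped with a quarter-turn (interrupted) thread: see plug_face.
- plug_face (a point): Centre of the plug's top, 40 mm above its origin; middle of a slot 14 mm wide (plug x) by 32 mm long (plug y) through the 6 mm thick top, over a hollow reaching 20 mm below the face. Rod lugs let in along y turn clockwise only (looking into the port), almost freely, to a stop at 90 degrees, and then lie under the top on both sides of the slot.
- rod: Puller rod, 106 mm long, about 0.12 kg: 9 mm steel shaft with a blue T-bar handle. Origin: its tip, on the axis; z from tip to handle; y along the T-bar. Two lugs at the tip, together 26 mm long (y, parallel to the T-bar), 9 mm wide (x), 6 mm tall. It starts upright, hung by the ends of its T-bar in the rack, tip 10 mm above the bench.
- rod_collar (a point): Centre of the lower side of the rod's collar (30 mm across, 4 mm thick), 15 mm above the tip. When the collar sits on the plug's top, the lugs are 3 mm clear below the plug's 6 mm top and free to turn.
- rod_handle (a point): Middle of the rod's T-bar, 98 mm above the tip, the place to grip. The bar is 84 mm long (rod y), 14 mm thick (rod x: grip across this), 16 mm tall.
- rack: Aluminium rack fixed to the bench, foot 70 x 100 mm: two upright cheeks at y = +34 and -34 mm, 7 mm thick, 36 mm wide, forked at the top to hold the ends of the T-bar, which rests at 100 mm; prongs end at 109 mm; 61 mm clear between the cheeks. Origin: centre of its underside, z up. The rod lifts straight up out of it.
- tray: Shallow green tray fixed to the bench, 125 x 125 mm, 12 mm tall, walls 4 mm, inner floor 4 mm above the bench. Origin: centre of its underside, z up.
- dish: Bystander: closed dish, amber, 94 mm across, 16 mm tall; origin at the centre of its underside.
- dish_stack: Bystander: stack of three amber dishes (one rigid piece), 94 mm across, 48 mm tall; origin at the centre of its underside.
- vial_a: Bystander: glass vial with aluminium cap, 22 mm across, 45 mm tall; origin at the centre of its underside.
- vial_b: Bystander: glass vial like vial_a; origin at the centre of its underside.
- vial_c: Bystander: glass vial like vial_a; origin at the centre of its underside.
- bottle: Bystander: white plastic bottle with blue cap, 60 mm across, 130 mm tall; origin at the centre of its underside.
- beaker: Bystander: glass beaker, 70 mm across, 90 mm tall; origin at the centre of its underside.
Not all that is in view belongs to the job. Leave any blue look-alike of the rack alone. Several things have the shape of the rod; the one meant has the colours described above.

How it is judged:
On the way, in this order (a step that is already met when the one before it is completed fails the run):
1. the rod is lifted clear of the rack (z of rod in the frame of rack above 0.03 m), for 0.1 s.
2. the rod's lugs are through the slot, below the plug's top, the plug still in the port (x of rod in the frame of plug between -0.007 and 0.007 m and y of rod in the frame of plug between -0.007 and 0.007 m and z of rod in the frame of plug between 0.017 and 0.03 m and z of plug in the frame of port below -0.03 m), for 0.1 s.
3. the rod is turned at least about 52 degrees in the plug, the plug still in the port (all of step 2 and angle between the y axis of rod and the y axis of plug, either way round above 0.9 rad), for 0.1 s.
4. the plug hangs on the rod, wholly out of the port (x of rod in the frame of plug between -0.007 and 0.007 m and y of rod in the frame of plug between -0.007 and 0.007 m and z of rod in the frame of plug between 0.017 and 0.03 m and angle between the y axis of rod and the y axis of plug, either way round above 0.9 rad and z of plug in the frame of port above 0.002 m), for 0.1 s.
At the end, for the whole second after the job is handed in: The plug stands upright (within 4.5 degrees) on the tray floor, its centre within 45 mm of the tray centre along both tray axes, at rest; the rod is still in it, lugs under the top, turned at least 52 degrees from the slot, within 14 degrees of vertical (x of plug in the frame of tray between -0.045 and 0.045 m and y of plug in the frame of tray between -0.045 and 0.045 m and z of plug in the frame of tray between 0.0015 and 0.0075 m and angle between plug's own z axis and vertical below 0.08 rad and x of rod in the frame of plug between -0.007 and 0.007 m and y of rod in the frame of plug between -0.007 and 0.007 m and z of rod in the frame of plug between 0.017 and 0.03 m and angle between the y axis of rod and the y axis of plug, either way round above 0.9 rad and angle between rod's own z axis and vertical below 0.25 rad and linear speed of plug below 0.02 m/s and linear speed of rod below 0.03 m/s); the robot touches nothing.
It fails at once if a bystander is moved by more than 20 mm or tipped (distance of any of dish, dish_stack, vial_a, vial_b, vial_c, bottle, beaker from where it was at the start of the episode above 0.02 m or angle between any of dish, dish_stack, vial_a, vial_b, vial_c, bottle, beaker's own z axis and vertical above 0.4 rad).
It also fails if it takes over 58 s, if anything falls off the work surface, if the arm or the gripper's body presses on something with over 40 N, if the wrist force passes 120 N, or if a joint passes its speed limit or range.

## Working session

There is one attempt and no reset: what is moved stays moved. The work goes in short steps, each a Python script; the robot and the scene stay as the last script left them, time stands still between calls to the robot, and variables do not carry over. Pictures are saved under pics/ and viewed, and the job is handed in when it is done.

```bash
ls; mkdir -p pics
cat > h.py <<'E'
import numpy as np, cv2
from bench import arm
def cal(n):
    c=arm.calibration(n); R=cv2.Rodrigues(np.array(c["rvec"],float))[0]; return np.array(c["mtx"],float),R,np.array(c["tvec"],float).ravel()
def cloud(n,depth):
    K,R,t=cal(n); v,u=np.mgrid[0:480,0:640]
    p=np.stack([(u-K[0,2])/K[0,0]*depth,(v-K[1,2])/K[1,1]*depth,depth],-1)
    return (p-t)@R
def proj(n,P):
    K,R,t=cal(n); q=(np.atleast_2d(P)@R.T+t)@K.T; return q[:,:2]/q[:,2:]
E
python3 - <<'E'
from h import *
for n in ("scene","top"):
    im,d=arm.grab_frame(n); cv2.imwrite(f"pics/{n}0.png",im[:,:,::-1]); np.savez(f"{n}0.npz",im=im,d=d)
    K,R,t=cal(n); print(n,K[0,0],-R.T@t,R[2])
print(arm.read_t(),arm.pinch_z,arm.read_tcp_rot(),arm.read_ft_force())
E
```

```text
pics
scene 583.5920713874107 [1.43480382 0.16548663 0.87648223] [-0.75653859 -0.15081289 -0.63632133]
top 542.3787427795303 [ 0.35513107 -0.02022369  1.16642262] [ 0.14211645  0.00812416 -0.98981661]
0.1 0.0187 [-3.07939843  1.56981043  1.90173745] [0.0473403  0.42050705 0.49937989]
```

View pics/scene0.png

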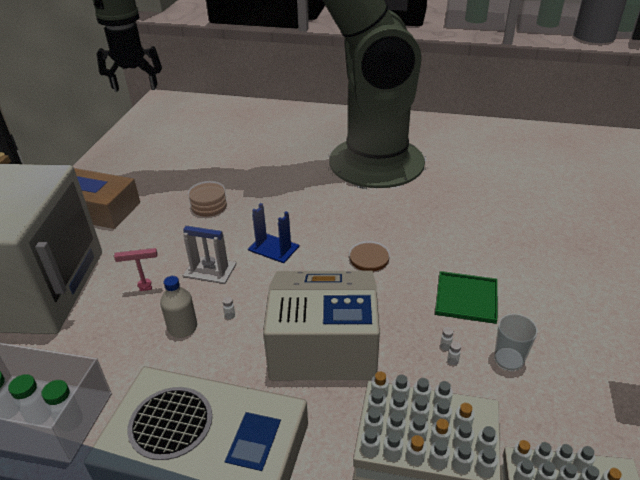

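View pics/top0.png

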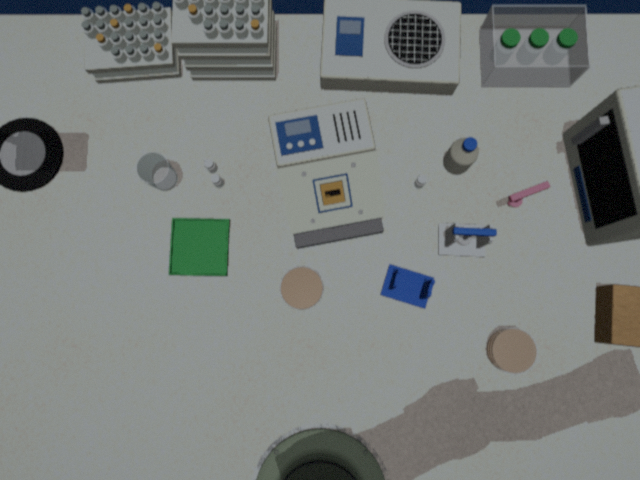

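The pictures show these candidates:
- **Rod:** the blue T-bar in the aluminium rack (scene (205,245), top (473,232)), and a pink/red T-rod on its own foot (scene (138,268), top (525,195)).
- **Rack:** the aluminium one (top (462,238)), and an empty blue look-alike (top (408,286)).

By the description I choose the blue T-bar in the aluminium rack. The brass plug is at top (332,193) and the tray at top (200,247). Next I check this in a crop and take measurements.

Run:
```python
from h import *
a=np.load("top0.npz"); b=np.load("scene0.npz")
ims=[cv2.resize(x[:,:,::-1],(400,300),interpolation=cv2.INTER_CUBIC) for x in (a["im"][200:275,420:520],a["im"][160:235,285:385],b["im"][210:285,165:265],b["im"][255:330,270:370])]
cv2.imwrite("pics/crop0.png",np.vstack([np.hstack(ims[:2]),np.hstack(ims[2:])]))
for n in("top","scene"):
    for th in ("rod","rack","plug","tray","unit","port","dish","vial_a","bottle","beaker","rod_handle","dish_stack"):
        try: r=arm.trace(th,n)
        except Exception as e: print(th,e); continue
        d=(a if n=="top" else b)["d"]; c=cloud(n,d)
        for o in r[:4]:
            m=o["pixels"]&(d>0); p=c[m]
            print(n,th,round(o["confidence"],2),np.round(o["uv"]),m.sum(),np.round(np.median(p,0),3),np.round(p.min(0),3),np.round(p.max(0),3)) if m.sum() else print(n,th,"nodepth",o["uv"])
        np.savez(f"tr_{n}_{th}.npz",*[o["pixels"] for o in r])
```

```text
top rod 0.66 [522. 194.] 375 [ 0.609 -0.416  0.104] [ 0.593 -0.455  0.001] [ 0.632 -0.377  0.109]
top rod 0.6 [468. 233.] 448 [ 0.528 -0.299  0.113] [ 0.517 -0.344  0.003] [ 0.541 -0.26   0.12 ]
top rack 0.94 [408. 285.] 1572 [ 0.427 -0.183  0.006] [ 0.385 -0.239 -0.009] [ 0.475 -0.125  0.112]
top rack 0.8 [457. 244.] 1199 [ 0.518 -0.294  0.006] [ 0.494 -0.355 -0.006] [ 0.567 -0.251  0.113]
top plug 0.53 [328. 168.] 12831 [ 0.652 -0.014  0.121] [ 0.509 -0.133 -0.004] [0.84  0.122 0.14 ]
top tray 0.71 [196. 245.] 3367 [0.513 0.266 0.004] [ 0.45   0.201 -0.007] [0.576 0.332 0.017]
top tray 0.71 [469. 234.] 461 [ 0.528 -0.301  0.113] [ 0.515 -0.344  0.002] [ 0.555 -0.26   0.12 ]
top unit 0.91 [327. 169.] 12940 [ 0.652 -0.014  0.121] [ 0.51  -0.134 -0.006] [0.856 0.114 0.14 ]
top port 0.6 [330. 183.] 6132 [ 0.613 -0.022  0.098] [ 0.534 -0.13  -0.   ] [0.689 0.085 0.135]
top dish 0.6 [301. 288.] 1509 [0.424 0.043 0.016] [ 0.38  -0.004 -0.003] [0.471 0.092 0.022]
top dish 0.28 [461. 154.] 1037 [ 0.692 -0.286  0.085] [ 0.673 -0.347 -0.007] [ 0.764 -0.265  0.135]
top vial_a 0.65 [421. 182.] 
[... 2289 characters left out ...]
 348.] 274 [0.697 0.24  0.027] [ 0.642  0.231 -0.005] [0.703 0.255 0.049]
scene vial_a 0.62 [228. 307.] 191 [ 0.663 -0.213  0.028] [ 0.614 -0.246 -0.003] [ 0.671 -0.203  0.047]
scene bottle 0.78 [177. 309.] 1571 [ 0.723 -0.287  0.073] [ 0.64  -0.322 -0.004] [ 0.739 -0.266  0.132]
scene beaker 0.92 [513. 342.] 1904 [0.682 0.345 0.06 ] [ 0.538  0.311 -0.003] [0.705 0.388 0.093]
scene rod_handle 0.87 [139. 256.] 684 [ 0.618 -0.418  0.094] [ 0.526 -0.501 -0.005] [ 0.637 -0.378  0.109]
scene rod_handle 0.58 [205. 231.] 604 [ 0.536 -0.302  0.104] [ 0.381 -0.403 -0.005] [ 0.549 -0.262  0.119]
scene dish_stack 0.88 [207. 197.] 1098 [ 0.32  -0.386  0.045] [ 0.251 -0.442 -0.002] [ 0.349 -0.346  0.052]
```

View pics/crop0.png

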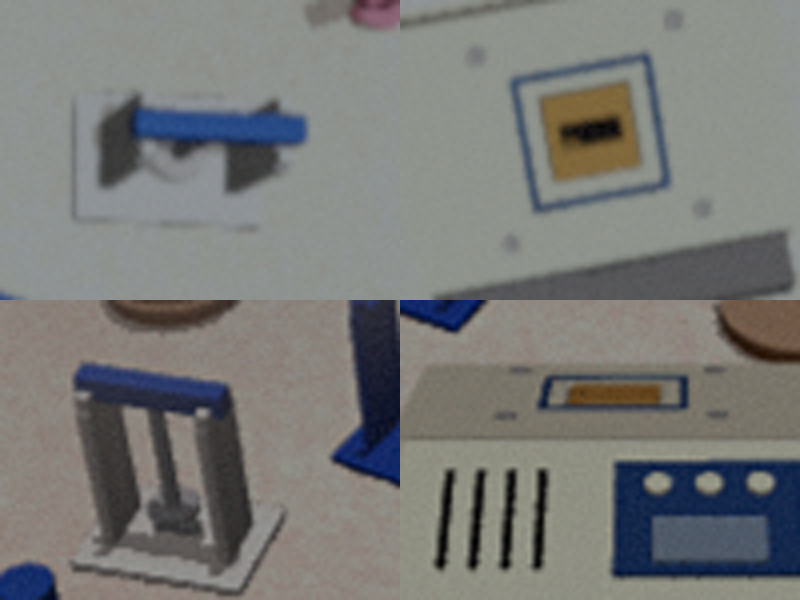

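The crop confirms it: the blue T-bar with a grey shaft hangs in the aluminium rack. The plug is brass, with its slot lying level across the face. Now the precise fits.

```bash
cat > fit.py <<'E'
from h import *
def rect(P2):
    return cv2.minAreaRect(P2.astype(np.float32).reshape(-1,1,2))
D={n:np.load(n+"0.npz") for n in("top","scene")}
C={n:cloud(n,D[n]["d"]) for n in D}
hsv={n:cv2.cvtColor(D[n]["im"],cv2.COLOR_RGB2HSV) for n in D}
# rays with plane
def onplane(n,uv,nrm,p0):
    K,R,t=cal(n); o=-R.T@t; d=np.c_[(uv-K[[0,1],[2,2]])/K[[0,1],[0,1]],np.ones(len(uv))]@R
    s=((p0-o)@nrm)/(d@nrm); return o+d*s[:,None]
if __name__=="__main__":
    for n in D:
        c=C[n];d=D[n]["d"]
        # face plane
        m=(c[...,0]>.54)&(c[...,0]<.66)&(c[...,1]>-.12)&(c[...,1]<.08)&(c[...,2]>.05)&(c[...,2]<.128)&(d>0)
        P=c[m]
        for i in range(6):
            p0=np.median(P,0) if i==0 else P.mean(0); nr=np.linalg.svd(P-P.mean(0),full_matrices=False)[2][2]; nr*=np.sign(nr[2]); P=P[abs((P-P.mean(0))@nr)<(.012,.006,.004,.004,.004,.004)[i]]
        p0=P.mean(0)
        print(n,"face n",nr,"tilt",np.degrees(np.arccos(nr[2])),"yaw",np.degrees(np.arctan2(-nr[1],-nr[0])),p0,len(P),"rms",((P-p0)@nr).std())
        H=hsv[n].astype(int); reg=np.zeros((480,640),bool)
        uv0=proj(n,[[.62,-.02,.1]])[0].astype(int); reg[uv0[1]-30:uv0[1]+30,uv0[0]-40:uv0[0]+40]=1
        br=reg&(H[...,0]>8)&(H[...,0]<25)&(H[...,1]>110)&(H[...,2]>90)
        v,u=np.nonzero(br); X=onplane(n,np.c_[u,v].astype(float),nr,p0)
        xx=np.array([-nr[0],-nr[1],0]);xx/=np.linalg.norm(xx); yy=np.cross(nr,xx);yy/=np.linalg.norm(yy); ex=np.cross(yy,nr)
        q=np.c_[(X-p0)@ex,(X-p0)@yy]; r=rect(q); cc=p0+ex*r[0][0]+yy*r[0][1]
        print(" brass",len(u),u.mean(),v.mean(),"centre",cc,"size",np.array(r[1])*1e3,"ang",r[2])
        # tray
        c_=c; g=(H[...,0]>45)&(H[...,0]<75)&(H[...,1]>120)&(c[...,0]>.4)&(c[...,0]<.65)&(c[...,1]>.15)&(c[...,1]<.38)&(d>0)
        r=rect(c[g][:,:2]); print(" tray",np.array(r[0]),np.array(r[1])*1e3,r[2])
        # bar
        b=(H[...,0]>100)&(H[...,0]<125)&(H[...,1]>110)&(c[...,0]>.48)&(c[...,0]<.58)&(c[...,1]>-.37)&(c[...,1]<-.24)&(c[...,2]>.11)&(d>0)
        v,u=np.nonzero(b); X=onplane(n,np.c_[u,v].astype(float),np.array([0,0,1.]),np.array([0,0,.116]))
        r=rect(X[:,:2]); print(" bar",len(u),np.array(r[0]),np.array(r[1])*1e3,r[2],"z",np.median(c[b][:,2]), "median", np.median(c[b],0))
        # bench z
        fl=(c[...,0]>.3)&(c[...,0]<.36)&(c[...,1]>.1)&(c[...,1]<.3)&(d>0); print(" bench z",np.median(c[fl][:,2]))
    for n in D: # upscale plug crop by rectification
        pass
E
python3 fit.py
```

```text
top face n [-0.49296619 -0.09450689  0.86490045] tilt 30.128660500677395 yaw 10.85253790584499 [ 0.60502388 -0.01843273  0.09395228] 5287 rms 0.0017565113948081231
 brass 318 332.0440251572327 192.37735849056602 centre [ 0.61169525 -0.0226877   0.09728982] size [40.80596566 42.36086085] ang 0.7500021457672119
 tray [0.5134722  0.26408714] [123.05200845 120.40819228] 89.13687896728516
 bar 287 [ 0.52893609 -0.3003304 ] [82.12148398 14.42318037] 86.99107360839844 z 0.11478557088577486 median [ 0.52984899 -0.30100869  0.11478557]
 bench z -0.00039931315610562386
scene face n [-0.49109251 -0.09531343  0.8658773 ] tilt 30.016967492145472 yaw 10.983665396358091 [ 0.60907786 -0.01784898  0.09567694] 1329 rms 0.0006383532985032546
 brass 108 323.462962962963 278.037037037037 centre [ 0.61440359 -0.02359982  0.09806445] size [43.01223159 35.4548879 ] ang 89.16974639892578
 tray [0.51573956 0.26319733] [122.44620174 131.8770498 ] 89.33138275146484
 bar 144 [ 0.53514749 -0.30090511] [82.11448789 16.57265797] 83.31584167480469 z 0.11446027402512243 median [ 0.53482384 -0.29900167  0.11446027]
 bench z -0.0004915148142650705
```

```bash
cat > g.py <<'E'
from h import *
from scipy.spatial.transform import Rotation as Ro
PZ=arm.pinch_z
def Rt(a,j):
    a=np.array(a,float);a/=np.linalg.norm(a); j=np.array(j,float); j-=a*(a@j); j/=np.linalg.norm(j)
    return np.c_[a,np.cross(j,a),j]
def eul(R): 
    import warnings; warnings.simplefilter("ignore")
    return Ro.from_matrix(R).as_euler("xyz")
yaw=np.radians(10.9); 
EX=Ro.from_euler("zy",[yaw,-np.pi/6]) .as_matrix()  # columns port x,y,z
PORT=EX
FACE=np.array([.6125,-.0230,.0977])
ROD=np.array([.529,-.3003,.108]); BARA=np.radians(87-90.)
TRAY=np.array([.5140,.2638,.004])
def rod2tcp(tip,Rtool,h=.098):   # tool approach = -rod z
    return tip+(-Rtool[:,0])*(h-PZ)
E
python3 - <<'E'
from g import *
print(PORT)
down=[0,0,-1]
for s in (1,-1):
    Rg=Rt(down,s*np.array([np.cos(BARA),np.sin(BARA),0]))
    Ri=Rt(-PORT[:,2],s*PORT[:,0])
    Rs=Ro.from_rotvec(-PORT[:,2]*np.pi/2).as_matrix()@Ri
    print("sign",s)
    for nm,p,R in [("grasp",ROD+[0,0,-PZ],Rg),("lift",ROD+[0,0,.11],Rg),("pre",rod2tcp(FACE+PORT[:,2]*.06,Ri),Ri),("ins",rod2tcp(FACE-PORT[:,2]*.015,Ri),Ri),("turn",rod2tcp(FACE-PORT[:,2]*.015,Rs),Rs),("out",rod2tcp(FACE+PORT[:,2]*.06,Rs),Rs)]+[("tray%d"%a,TRAY+[0,0,.025+.098-PZ],Rt(down,[np.cos(np.radians(a)),np.sin(np.radians(a)),0])) for a in range(-180,180,30)]:
        q=arm.solve_ik(p,eul(R)); print(nm,None if q is None else np.round(q,2))
print(arm.read_t())
E
```

```text
[[ 0.85040119 -0.16376146 -0.5       ]
 [ 0.18909544  0.98195871  0.        ]
 [ 0.49097936 -0.09454772  0.8660254 ]]
sign 1
grasp [ 0.65  0.69 -0.35  1.74  0.32  0.76  0.1 ]
lift [ 0.7   0.53 -0.41  1.64  0.24  1.01  0.16]
pre [ 0.53  0.29 -0.73  2.23  1.03  0.3  -0.88]
ins [ 0.59  0.53 -0.86  2.2   1.56  0.44 -1.33]
turn None
out [ 0.05  0.23 -0.17  2.25  0.59  0.16 -2.04]
tray-180 [ 0.2   0.98 -1.28  1.79  1.02  1.21  1.75]
tray-150 [-1.12  0.79  0.84  1.86 -0.78  0.86 -2.5 ]
tray-120 [-0.98  0.69  0.59  1.85 -0.54  0.76 -2.18]
tray-90 [-0.22  0.65 -0.5   1.81  0.42  0.79 -2.51]
tray-60 [-0.12  0.69 -0.66  1.8   0.55  0.84 -2.1 ]
tray-30 [-0.05  0.72 -0.78  1.8   0.64  0.89 -1.65]
tray0 [ 0.07  0.8  -0.98  1.79  0.79  0.99 -1.24]
tray30 [ 0.11  0.84 -1.06  1.79  0.85  1.04 -0.76]
tray60 [ 0.14  0.88 -1.12  1.79  0.9   1.09 -0.27]
tray90 [ 0.16  0.91 -1.17  1.79  0.94  1.12  0.23]
tray120 [ 0.12  0.85 -1.07  1.79  0.86  1.05  0.8 ]
tray150 [ 0.2   0.98 -1.28  1.79  1.02  1.21  1.22]
sign -1
grasp [ 0.2   0.7   0.33  1.77 -0.32  0.72 -2.49]
lift [ 0.1   0.55  0.48  1.68 -0.3   0.98 -2.51]
pre [-0.75  0.31  0.81  2.29 -1.13  0.23 -1.92]
ins [ 0.27  0.43 -0.45  2.21  1.58  0.23  1.72]
turn [ 0.59  0.53 -0.86  2.2   1.56  0.44  0.24]
out [ 0.67  0.33 -0.9   2.23  1.12  0.36  0.62]
tray-180 [ 0.2   0.98 -1.28  1.79  1.02  1.21  1.75]
tray-150 [-1.12  0.79  0.84  1.86 -0.78  0.86 -2.5 ]
tray-120 [-0.98  0.69  0.59  1.85 -0.54  0.76 -2.18]
tray-90 [-0.22  0.65 -0.5   1.81  0.42  0.79 -2.51]
tray-60 [-0.12  0.69 -0.66  1.8   0.55  0.84 -2.1 ]
tray-30 [-0.05  0.72 -0.78  1.8   0.64  0.89 -1.65]
tray0 [ 0.07  0.8  -0.98  1.79  0.79  0.99 -1.24]
tray30 [ 0.11  0.84 -1.06  1.79  0.85  1.04 -0.76]
tray60 [ 0.14  0.88 -1.12  1.79  0.9   1.09 -0.27]
tray90 [ 0.16  0.91 -1.17  1.79  0.94  1.12  0.23]
tray120 [ 0.12  0.85 -1.07  1.79  0.86  1.05  0.8 ]
tray150 [ 0.2   0.98 -1.28  1.79  1.02  1.21  1.22]
1.3
```

Run:
```python
from fit import *
c=C["top"];d=D["top"]["d"]
for x0 in np.arange(.1,.75,.1):
    print(round(x0,1),[float(np.round(c[...,2][(d>0)&(c[...,0]>=x0)&(c[...,0]<x0+.1)&(c[...,1]>=y)&(c[...,1]<y+.1)].max(initial=-1),2)) for y in np.arange(-.7,0,.1)])
from g import *
Rg=Rt([0,0,-1],np.array([np.cos(BARA),np.sin(BARA),0]))
for h in (.11,.15,.2):
  q=arm.solve_ik(ROD+[0,0,h],eul(-Rg*[-1,1,1])); print(h,np.round(q,3))
```

```text
0.1 [0.01, 0.01, 0.01, 0.01, 0.01, 0.01, 0.02]
0.2 [0.01, 0.01, 0.05, 0.05, 0.01, 0.01, 0.01]
0.3 [0.08, 0.08, 0.05, 0.05, 0.01, 0.01, 0.01]
0.4 [0.08, 0.08, 0.01, 0.01, 0.11, 0.11, 0.02]
0.5 [0.15, 0.24, 0.02, 0.12, 0.12, 0.08, 0.1]
0.6 [-1.0, 0.24, 0.11, 0.14, 0.13, 0.13, 0.14]
0.7 [-1.0, 0.24, 0.01, 0.13, 0.13, 0.13, 0.14]
0.11 [ 0.095  0.555  0.481  1.679 -0.298  0.981 -2.512]
0.15 [ 0.052  0.523  0.548  1.637 -0.302  1.067 -2.506]
0.2 [-0.004  0.494  0.638  1.575 -0.311  1.177 -2.496]
```

Run:
```python
from g import *
q=[0.095,0.555,0.481,1.679,-0.298,0.981,-2.512+np.pi]
arm.grip(.06,80)
arm.movej(q)
print(arm.read_t(),arm.read_ee_pos(),arm.read_tcp_rot(),arm.read_ft_force())
Rg=Rt([0,0,-1],np.array([np.cos(BARA),np.sin(BARA),0]))
print(np.round(Ro.from_euler("xyz",arm.read_tcp_rot()).as_matrix()-Rg,3))
print(np.round(arm.solve_ik(ROD+[0,0,-PZ],eul(Rg)),3))
Ri=Rt(-PORT[:,2],PORT[:,0]); Rs=Ro.from_rotvec(-PORT[:,2]*np.pi/2).as_matrix()@Ri
for nm,p,R in [("pre",rod2tcp(FACE+PORT[:,2]*.06,Ri),Ri),("ins",rod2tcp(FACE-PORT[:,2]*.015,Ri),Ri),("turn",rod2tcp(FACE-PORT[:,2]*.015,Rs),Rs),("out",rod2tcp(FACE+PORT[:,2]*.06,Rs),Rs)]:
    q=arm.solve_ik(p,eul(R)); print(nm,None if q is None else np.round(q,3))
im,d=arm.grab_frame("scene"); im2,d2=arm.grab_frame("top")
cv2.imwrite("pics/s1.png",cv2.resize(np.hstack([im[140:320,100:340],im2[150:330,380:620]]),None,fx=1.66,fy=1.66)[:,:,::-1])
```

```text
3.4 [ 0.52870343 -0.30097659  0.21788624] [-1.3347337   1.57059709 -1.38902453] [-0.20170892  0.10479858 -0.75171047]
[[ 0.     0.002 -0.   ]
 [-0.    -0.    -0.002]
 [ 0.    -0.     0.   ]]
[ 0.154  0.716  0.398  1.77  -0.389  0.734  0.704]
pre [-0.599  0.268  0.602  2.282 -0.848  0.164  0.944]
ins [ 0.843  0.747 -1.273  2.19   1.593  0.757 -1.26 ]
turn None
out [-0.638  0.276  0.651  2.284 -0.927  0.177 -0.549]
```

View pics/s1.png

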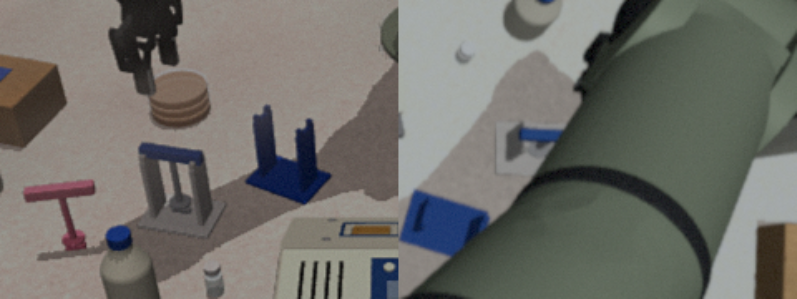

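The wrist's joint limits constrain the turn at the port. IK queries don't move the robot or use its clock, so I'll identify the arm's kinematics from IK samples and plan the configurations properly.

```bash
cat > fk.py <<'E'
import numpy as np
from scipy.spatial.transform import Rotation as Ro
AX=np.array([[0,0,-1],[0,1,0]]*3+[[0,0,-1]],float)
def unpack(p):
    return p[:21].reshape(7,3), AX+p[21:42].reshape(7,3), p[42:45], p[45:48]
def fk(q,p):
    pts,ax,th,tr=unpack(p); R=np.eye(3); t=np.zeros(3)
    for i in range(7):
        Ri=Ro.from_rotvec(ax[i]/np.linalg.norm(ax[i])*q[i]).as_matrix(); ti=pts[i]-Ri@pts[i]
        t=R@ti+t; R=R@Ri
    return R@th+t, R@Ro.from_rotvec(tr).as_matrix()
E
python3 - <<'E'
from g import *
from fk import *
from scipy.optimize import least_squares
rng=np.random.default_rng(0); S=[]
t0=arm.read_t()
while len(S)<150:
    r=rng.uniform(.42,.8);a=rng.uniform(-1.2,.8); p=np.array([r*np.cos(a),r*np.sin(a),rng.uniform(.05,.4)])
    ap=np.array([rng.uniform(-.3,.6),rng.uniform(-.3,.3),-1]); ap=Ro.from_rotvec([0,0,a]).apply(ap); th=rng.uniform(-3.1,3.1)
    R=Rt(ap,[np.cos(th),np.sin(th),0])
    q=arm.solve_ik(p,eul(R))
    if q is not None: S.append((p,R,np.array(q)))
print(len(S),arm.read_t()-t0)
z=[0,.3,.3,.65,.65,1.0,1.0]
p0=np.zeros(48); p0[:21]=np.c_[np.zeros((7,2)),z].ravel(); p0[42:45]=[0,0,1.25]
# tool orientation guess at zero: average
def res(p,S):
    o=[]
    for P,R,q in S:
        t,Rr=fk(q,p); o+=list(t-P)+list(.3*(Rr-R).ravel())
    return np.array(o+list(1e-5*(p-p0)))
best=None
for k in range(4):
    pp=p0.copy(); pp[45:48]=Ro.from_matrix(np.c_[[0,0,1],[np.cos(k*np.pi/2),np.sin(k*np.pi/2),0],np.cross([0,0,1],[np.cos(k*np.pi/2),np.sin(k*np.pi/2),0])]).as_rotvec()
    s=least_squares(res,pp,args=(S[:60],),max_nfev=60)
    print(k,s.cost)
    if best is None or s.cost<best.cost: best=s
r=res(best.x,S[60:])[:-48].reshape(-1,12); print(abs(r[:,:3]).max(),abs(r[:,3:]).max(), abs(r[:,:3]).mean())
np.save("fk.npy",best.x); print(np.round(best.x,3).reshape(-1,3))
E
```

```text
150 0.0
0 1.3567998862893063e-10
1 1.3567998862660587e-10
2 1.3567998862741307e-10
3 21.60000000039973
8.553069363870236e-11 2.531803933170096e-11 8.424316820585387e-12
[[-0.    -0.    -0.   ]
 [ 0.    -0.     0.32 ]
 [ 0.    -0.021  0.3  ]
 [ 0.    -0.     0.85 ]
 [-0.    -0.059  0.65 ]
 [ 0.    -0.     1.271]
 [-0.    -0.059  1.   ]
 [-0.     0.     0.   ]
 [ 0.     0.    -0.   ]
 [-0.    -0.    -0.   ]
 [-0.    -0.    -0.   ]
 [-0.     0.     0.   ]
 [-0.    -0.    -0.   ]
 [-0.     0.     0.   ]
 [-0.    -0.059  1.599]
 [ 0.    -1.571  0.   ]]
```

```bash
cat > ik.py <<'E'
from g import *
from fk import *
from scipy.optimize import least_squares
PP=np.load("fk.npy")
LO=np.array([-2.91,-.3,-1.5,.17,-1.26,.16,-2.52])+.03; HI=np.array([2.91,2.13,1.42,2.43,4.41,1.93,2.52])-.03
def sols(P,R,n=40,seeds=None,q3=None,rng=np.random.default_rng(1)):
    out=[]
    for k in range(n):
        s=rng.uniform(LO,HI) if seeds is None else np.clip(seeds[k%len(seeds)]+rng.normal(0,.05,7),LO+.01,HI-.01)
        s[0]=rng.uniform(-1.3,1.6) if seeds is None else s[0]
        f=lambda q:np.r_[(lambda t,r:np.r_[t-P,.3*(r-R).ravel()])(*fk(q,PP)), 0 if q3 is None else .3*(q[2]-q3)]
        r=least_squares(f,s,bounds=(LO,HI),max_nfev=60)
        if r.cost<1e-10: out.append(r.x)
    return np.array(out)
E
cat > plan.py <<'E'
from ik import *
def tilt(R,b): return R@Ro.from_rotvec([0,0,b]).as_matrix()  # rotate tool about its jaw axis
def tcp(handle,R): return handle+R[:,0]*PZ   # handle point at the grasp point
if __name__=="__main__":
  H=lambda d:FACE+PORT[:,2]*(.098-.015+d)
  for s in (1,-1):
   for b in (0,.25,-.25):
    Rg=Rt([0,0,-1],s*np.array([np.cos(BARA),np.sin(BARA),0])); Ri=Rt(-PORT[:,2],s*PORT[:,0]); rot=lambda a:Ro.from_rotvec(-PORT[:,2]*a).as_matrix()
    print("s",s,"b",b)
    for nm,h,R in [("grasp",ROD,Rg),("pre",H(.06),Ri),("ins",H(0),Ri),("t60",H(0),rot(np.pi/3)@Ri),("turn",H(0),rot(np.pi/2)@Ri),("out",H(.06),rot(np.pi/2)@Ri)]:
        R=tilt(R,b); q=sols(tcp(h,R),R,24)
        if len(q)==0: print(nm,"none"); continue
        q=q[np.argsort(q[:,2])]; print(nm,len(q)); print(np.round(q[np.linspace(0,len(q)-1,min(5,len(q))).astype(int)],2))
E
time python3 plan.py
```

```text
s 1 b 0
grasp 17
[[ 1.18  1.1  -1.34  1.71  1.12  1.3  -0.47]
 [ 0.82  0.74 -0.6   1.73  0.53  0.84 -0.08]
 [ 0.48  0.67 -0.09  1.75  0.09  0.72  0.29]
 [ 0.31  0.68  0.16  1.76 -0.15  0.71  0.5 ]
 [ 0.06  0.75  0.54  1.77 -0.53  0.77  0.83]]
pre 21
[[ 0.99  0.68 -1.46  2.21  1.43  0.8  -1.15]
 [ 0.74  0.41 -1.02  2.22  1.28  0.44 -1.08]
 [ 0.41  0.31 -0.59  2.24  1.09  0.26 -0.94]
 [ 0.26  0.28 -0.42  2.24  0.99  0.2  -0.85]
 [ 0.23  0.28 -0.38  2.24  0.95  0.19 -0.82]]
ins 18
[[ 0.92  0.92 -1.47  2.19  1.63  0.98 -1.22]
 [ 0.75  0.63 -1.1   2.19  1.57  0.6  -1.29]
 [ 0.6   0.53 -0.87  2.2   1.56  0.44 -1.33]
 [ 0.37  0.45 -0.57  2.21  1.57  0.28 -1.39]
 [ 0.21  0.43 -0.37  2.22  1.6   0.19 -1.44]]
t60 12
[[ 0.92  0.92 -1.47  2.19  1.63  0.98 -2.27]
 [ 0.91  0.91 -1.46  2.19  1.63  0.96 -2.27]
 [ 0.76  0.65 -1.13  2.19  1.58  0.62 -2.33]
 [ 0.27  0.43 -0.45  2.21  1.58  0.23 -2.46]
 [ 0.24  0.43 -0.41  2.22  1.59  0.21 -2.48]]
turn none
out 9
[[ 0.36  0.3  -0.54  2.24  1.06  0.24 -2.49]
 [ 0.23  0.28 -0.37  2.24  0.95  0.19 -2.39]
 [ 0.22  0.28 -0.37  2.24  0.95  0.19 -2.39]
 [-0.64
[... 6260 characters left out ...]
66  0.6 ]
 [ 1.    0.84 -1.31  2.3   2.06  0.62  0.56]
 [ 0.8   0.62 -0.97  2.31  2.41  0.4   0.1 ]
 [ 0.35  0.47 -0.39  2.33  3.25  0.33 -0.86]
 [-0.11  0.47  0.19  2.35  3.76  0.47 -1.45]]
turn 17
[[ 0.92  0.86 -1.33  2.35  2.14  0.85 -0.09]
 [ 0.68  0.61 -0.94  2.36  2.38  0.61 -0.48]
 [ 0.36  0.49 -0.52  2.38  2.72  0.5  -0.92]
 [ 0.1   0.46 -0.2   2.39  2.99  0.48 -1.24]
 [-0.12  0.46  0.08  2.4   3.22  0.49 -1.52]]
out 14
[[ 1.02  0.68 -1.42  2.39  2.    0.73 -0.07]
 [ 0.98  0.62 -1.34  2.39  2.05  0.66 -0.14]
 [ 0.87  0.5  -1.15  2.39  2.18  0.53 -0.32]
 [ 0.75  0.43 -0.98  2.4   2.31  0.46 -0.49]
 [ 0.65  0.38 -0.84  2.4   2.43  0.41 -0.63]]
real	0m43.368s
user	0m43.844s
sys	0m0.145s
```

Plan: grip with the hand tilted 14° about the jaw axis, which keeps all joints well inside their range for the insert, turn and pull.

```bash
cat >> plan.py <<'E'
B=-.25
Rg=tilt(Rt([0,0,-1],[np.cos(BARA),np.sin(BARA),0]),B)
def ikn(P,R,q0,q3=None,n=6):
    s=sols(P,R,n,seeds=[np.array(q0)],q3=q3); assert len(s),"no ik"
    return s[np.argmin(abs(s-q0).max(1))]
E
python3 - <<'E'
from plan import *
qg=ikn(tcp(ROD,Rg),Rg,[.47,.66,-.25,1.83,.63,.71,-.27],q3=-.3)
ql=ikn(tcp(ROD+[0,0,.10],Rg),Rg,qg,q3=-.3)
print(np.round(qg,3),np.round(ql,3))
arm.movej(list(ql))
P=tcp(ROD,Rg)
arm.servo_line(P,eul(Rg),.1)
print(arm.read_t(),arm.read_ee_pos()-P,np.round(arm.read_qpos(),3),arm.read_ft_force())
arm.grip(0.0,60)
print(arm.read_t(),arm.read_grip_width(),arm.read_ft_force(),arm.read_wrist_torque())
im,d=arm.grab_frame("scene"); im2,d2=arm.grab_frame("top")
cv2.imwrite("pics/s2.png",cv2.resize(np.hstack([im[140:320,100:340],im2[150:330,380:620]]),None,fx=1.66,fy=1.66)[:,:,::-1])
E
```

```text
[ 0.507  0.662 -0.3    1.83   0.668  0.731 -0.299] [ 0.51   0.52  -0.3    1.767  0.514  0.891 -0.132]
5.6167 [ 0.0003115  -0.00013097  0.00059832] [ 0.464  0.655 -0.239  1.832  0.621  0.708 -0.262] [ 0.4677588  -0.01610698 -1.15146825]
6.1 0.012875736982613847 [-0.56808462  1.34492139  5.63296371] [0.19263129 0.23726334 0.00984548]
```

View pics/s2.png

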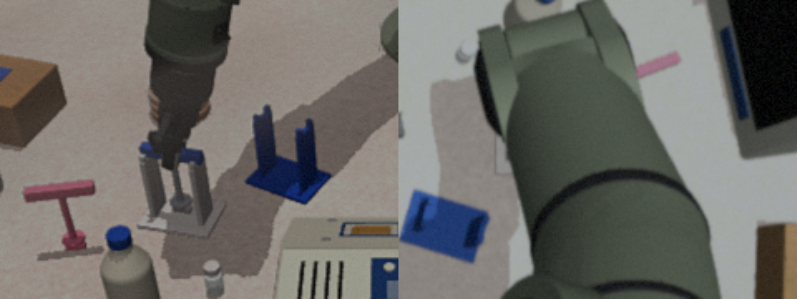

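The jaws hold the blue bar between the cheeks of the aluminium rack (opening 12.9 mm). Now I lift it out and go to the pre-insertion pose.

Run:
```python
from plan import *
P=tcp(ROD,Rg)
arm.servo_line(P+[0,0,.15],eul(Rg),.15)
print(arm.read_t(),arm.read_ee_pos()-P,arm.read_grip_width(),arm.read_ft_force())
Ri=tilt(Rt(-PORT[:,2],PORT[:,0]),B)
H=lambda d:FACE+PORT[:,2]*(.098+d)
q1=ikn(tcp(H(.05),Ri),Ri,[.2,.35,-.6,2.26,1.43,.6,-1.44],q3=-.6)
print(np.round(arm.read_qpos(),2),np.round(q1,3))
# path check of tip
q0=np.array(arm.read_qpos())
for s in np.linspace(0,1,9):
    t,R=fk(q0+s*(q1-q0),PP); Rr=R@Ro.from_rotvec([0,0,-B]).as_matrix(); h=t-R[:,0]*PZ; print(np.round(h+Rr[:,0]*.098,3))
```

```text
7.35 [-0.00042817  0.00015316  0.1490519 ] 0.012875806067345334 [-0.0532015  -0.89368954 -0.90980759]
[ 0.53  0.46 -0.32  1.72  0.47  0.99 -0.08] [ 0.214  0.32  -0.6    2.262  1.412  0.592 -1.422]
[ 0.528 -0.3    0.159]
[ 0.538 -0.286  0.154]
[ 0.55  -0.266  0.152]
[ 0.565 -0.241  0.15 ]
[ 0.578 -0.209  0.149]
[ 0.589 -0.171  0.149]
[ 0.596 -0.126  0.147]
[ 0.596 -0.076  0.145]
[ 0.588 -0.023  0.141]
```

Run:
```python
from plan import *
Ri=tilt(Rt(-PORT[:,2],PORT[:,0]),B)
H=lambda d:FACE+PORT[:,2]*(.098+d)
q1=ikn(tcp(H(.05),Ri),Ri,[.214,.32,-.6,2.262,1.412,.592,-1.422],q3=-.6)
arm.movej(list(q1))
arm.servo_line(tcp(H(.012),Ri),eul(Ri),.1)
print(arm.read_t(),arm.read_ee_pos()-tcp(H(.012),Ri),arm.read_grip_width(),arm.read_ft_force())
for n in("scene","top"):
    im,d=arm.grab_frame(n); np.savez(n+"3.npz",im=im,d=d)
a=np.load("scene3.npz")["im"];b=np.load("top3.npz")["im"]
f=lambda x:cv2.resize(x[:,:,::-1],(400,400),interpolation=cv2.INTER_CUBIC)
cv2.imwrite("pics/s3.png",np.hstack([f(a[190:310,265:385]),f(b[130:250,270:390])]))
```

```text
9.15 [-8.83388776e-05 -3.05282532e-04 -2.08456379e-05] 0.012936201695197987 [ 0.84534303 -0.41872682 -1.1522626 ]
```

View pics/s3.png

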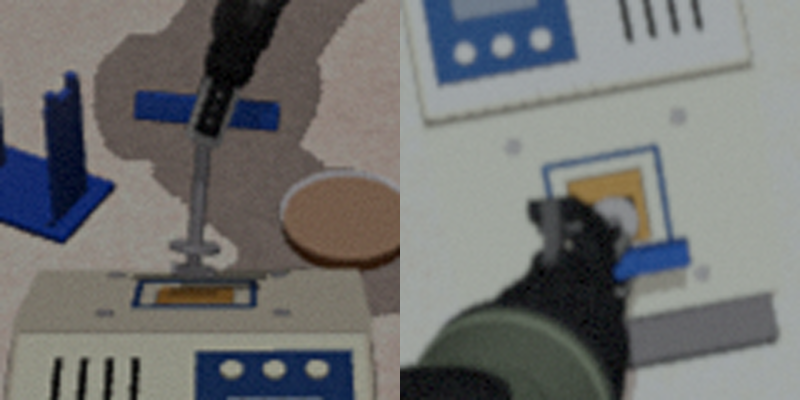

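```bash
cat > ov.py <<'E'
from plan import *
def boxpts(c,M,s):
    s=np.array(s)/2; return np.array([c+M@(s*[a,b,k]) for a in(-1,1) for b in(-1,1) for k in(-1,1)])
def overlay(n,im,tip,M,face,crop,out,Mp=PORT):
    x0,y0,w,h=crop; k=4; I=cv2.resize(im[y0:y0+h,x0:x0+w,::-1],None,fx=k,fy=k,interpolation=cv2.INTER_CUBIC)
    P=lambda X:[tuple(int(round(e)) for e in ((u+.5-np.array([x0,y0]))*k)) for u in proj(n,X)]
    def poly(X,c): cv2.polylines(I,[np.array(P(X))],True,c,1)
    for sz in (22,):
        poly([face+Mp@[a*sz/1e3,b*sz/1e3,0] for a,b in((-1,-1),(1,-1),(1,1),(-1,1))],(0,0,255))
    poly([face+Mp@[a*.007,b*.016,0] for a,b in((-1,-1),(1,-1),(1,1),(-1,1))],(0,0,255))
    for z in(.015,.019): poly([tip+M@[.015*np.cos(t),.015*np.sin(t),z] for t in np.linspace(0,6.28,24)],(0,255,0))
    for s in(-.0045,.0045): poly([tip+M@[s,0,.02],tip+M@[s,0,.09]],(0,255,0))
    for z in(0,.006): poly([tip+M@[a*.0045,b*.013,z] for a,b in((-1,-1),(1,-1),(1,1),(-1,1))],(0,255,255))
    for z in(.09,.106): poly([tip+M@[a*.007,b*.042,z] for a,b in((-1,-1),(1,-1),(1,1),(-1,1))],(255,0,255))
    return I
def rodpose():
    t=np.array(arm.read_ee_pos()); R=Ro.from_euler("xyz",arm.read_tcp_rot()).as_matrix(); Rr=R@Ro.from_rotvec([0,0,-B]).as_matrix()
    z=-Rr[:,0]; x=Rr[:,2]; M=np.c_[x,np.cross(z,x),z]; return t-R[:,0]*PZ-z*.098, M
E
python3 - <<'E'
from ov import *
tip,M=rodpose(); print(np.round((tip-FACE)@PORT,4))
a=np.load("scene3.npz")["im"];b=np.load("top3.npz")["im"]
cv2.imwrite("pics/ov3.png",np.hstack([overlay("scene",a,tip,M,FACE,(275,200,100,120),0),overlay("top",b,tip,M,FACE,(285,150,100,120),0)]))
E
```

```text
[ 0.0003 -0.0003  0.0125]
```

View pics/ov3.png

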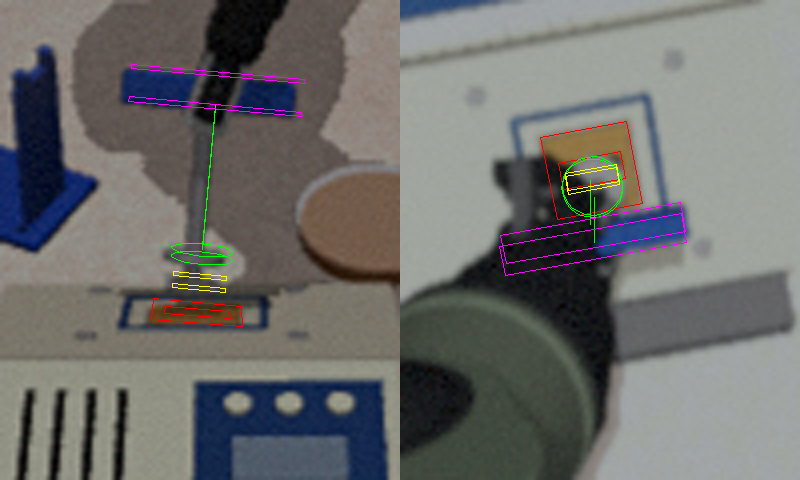

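Run:
```python
from ov import *
tip,M=rodpose()
for n,f in(("scene","scene3.npz"),("top","top3.npz")):
    D=np.load(f); H=cv2.cvtColor(D["im"],cv2.COLOR_RGB2HSV).astype(int)
    mod=np.concatenate([[tip+M@[a*.007,b*.042,z] for a in(-1,1) for b in(-1,1)] for z in(.09,.106)])
    uv=proj(n,mod); lo=uv.min(0)-6; hi=uv.max(0)+6
    m=(H[...,0]>100)&(H[...,0]<125)&(H[...,1]>110)&(H[...,2]>45)
    v,u=np.nonzero(m); k=(u>lo[0])&(u<hi[0])&(v>lo[1])&(v<hi[1])
    print(n,"bar blue u",u[k].min(),u[k].max(),"v",v[k].min(),v[k].max(),"model",np.round(uv.min(0),1),np.round(uv.max(0),1))
    # per end columns
    for c in (u[k].min()+1,u[k].max()-1): print("  col",c,v[k][u[k]==c].min(),v[k][u[k]==c].max())
    print(np.round(uv,1).tolist())
D=np.load("scene3.npz")["im"]; cv2.imwrite("pics/z3.png",cv2.resize(D[240:290,290:350,::-1],(720,600),interpolation=cv2.INTER_CUBIC))
d=np.load("scene3.npz")["d"]; c=cloud("scene",d)
# shaft profile
for r in (238,245,250): print(r,np.round(d[r,315:335],3), D[r,315:335].mean(1).astype(int))
for zz in (.03,.04,.05,.06): print(zz,np.round(proj("scene",[tip+M@[0,0,zz]]),1))
```

```text
scene bar blue u 305 348 v 217 228 model [306.5 215.5] [350.8 228.5]
  col 306 218 225
  col 347 221 228
[[306.7, 223.6], [349.7, 227.4], [306.5, 224.6], [350.0, 228.5], [307.4, 215.5], [350.5, 219.3], [307.2, 216.4], [350.8, 220.2]]
top bar blue u 333 356 v 202 214 model [309.2 200.1] [356.1 218.2]
  col 334 209 213
  col 355 202 209
[[355.7, 207.2], [311.0, 215.4], [354.4, 200.1], [309.5, 208.3], [356.1, 210.0], [310.7, 218.2], [354.7, 202.7], [309.2, 211.1]]
238 [1.397 1.396 1.393 1.401 1.4   1.399 1.401 1.399 1.13  1.131 1.127 1.13
 1.129 1.397 1.399 1.395 1.394 1.401 1.399 1.398] [86 87 86 87 83 85 84 89 67 61 69 66 60 82 91 85 89 86 89 89]
245 [1.377 1.38  1.38  1.376 1.374 1.38  1.375 1.381 1.131 1.128 1.129 1.128
 1.381 1.378 1.375 1.378 1.378 1.378 1.378 1.375] [84 88 89 91 88 90 92 72 71 76 83 56 66 85 85 85 87 87 91 89]
250 [1.363 1.369 1.364 1.366 1.363 1.362 1.364 1.136 1.136 1.135 1.132 1.132
 1.364 1.362 1.362 1.367 1.361 1.362 1.368 1.364] [140 136 139 140 105  89  87  77  78  87  80  64  78  86  92  88  87  88
  89  88]
0.03 [[325.5 256.4]]
0.04 [[326.  251.3]]
0.05 [[326.4 246.3]]
0.06 [[326.9 241.3]]
```

View pics/z3.png

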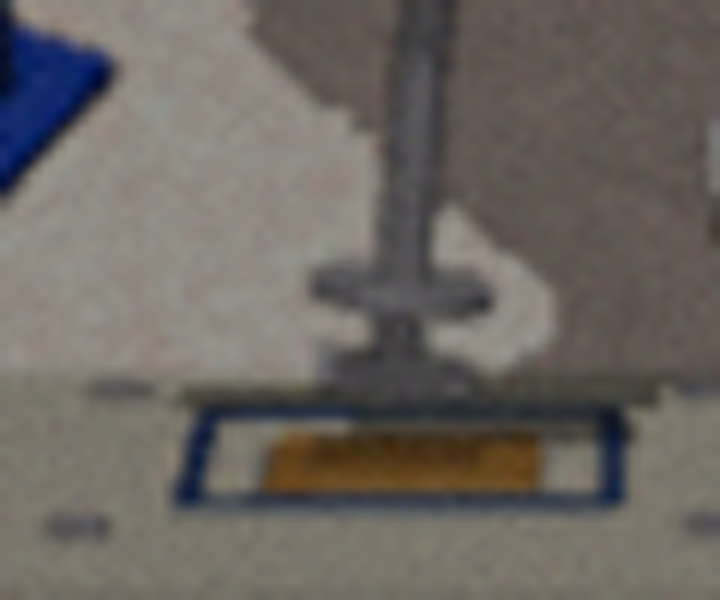

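Run:
```python
from ov import *
tip,M=rodpose()
print(proj("scene",[FACE,tip,tip+M@[0,0,.015],tip+M@[0,0,.017]]), proj("top",[FACE,tip,tip+M@[0,0,.019]]))
# sensitivity
print((proj("scene",[tip+PORT[:,1]*.001])-proj("scene",[tip])), (proj("top",[tip+PORT[:,0]*.001,tip+PORT[:,1]*.001])-proj("top",[tip])))
D=np.load("top3.npz")["im"]; cv2.imwrite("pics/z3t.png",cv2.resize(D[165:225,305:365,::-1],(600,600),interpolation=cv2.INTER_CUBIC))
b=D[165:215,315:355]; H=cv2.cvtColor(D,cv2.COLOR_RGB2HSV).astype(int)
m=(H[...,0]>8)&(H[...,0]<25)&(H[...,1]>110)&(H[...,2]>70); v,u=np.nonzero(m[170:215,310:350]); print("top brass",u.min()+310,u.max()+310,v.min()+170,v.max()+170)
print(proj("top",[FACE+PORT@[a*.022,b*.022,0] for a,b in((-1,-1),(1,-1),(1,1),(-1,1))]))
D=np.load("scene3.npz")["im"];H=cv2.cvtColor(D,cv2.COLOR_RGB2HSV).astype(int)
m=(H[...,0]>8)&(H[...,0]<25)&(H[...,1]>110)&(H[...,2]>70); v,u=np.nonzero(m[270:285,300:345]); print("scene brass",u.min()+300,u.max()+300,v.min()+270,v.max()+270)
print(proj("scene",[FACE+PORT@[a*.022,b*.022,0] for a,b in((-1,-1),(1,-1),(1,1),(-1,1))]))
```

```text
[[323.72749201 277.49597632]
 [324.13996047 271.32584624]
 [324.81630069 263.8617282 ]
 [324.90671097 262.86395671]] [[332.36376705 192.08805335]
 [332.49004065 193.70326969]
 [332.50816137 196.48888238]]
[[0.50841869 0.04315772]] [[-0.09366896 -0.47351073]
 [-0.49213291  0.0908866 ]]
top brass 321 343 182 200
[[345.04136831 200.37369261]
 [341.11407171 179.68319027]
 [319.53991003 183.70682642]
 [323.76754824 204.27447676]]
scene brass 312 334 276 280
[[312.76464226 274.03281556]
 [312.34330622 279.16853514]
 [335.09687905 281.08756208]
 [334.67433109 275.88767226]]
```

View pics/z3t.png

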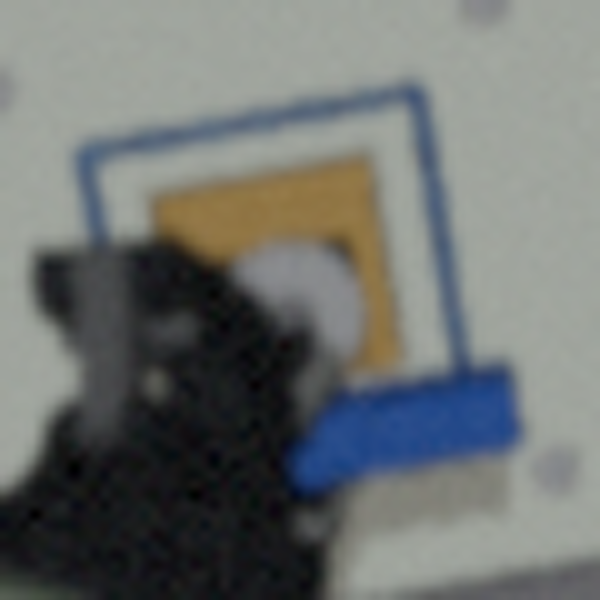

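Run:
```python
from ov import *
from scipy.ndimage import map_coordinates
tip,M=rodpose()
im=np.load("top3.npz")["im"]; H=cv2.cvtColor(im,cv2.COLOR_RGB2HSV).astype(float); S=H[...,1]
t=np.linspace(0,2*np.pi,73)
def sil(dx,dy,r):
    o=PORT@[dx,dy,0]
    X=np.concatenate([[tip+o+M@[r*np.cos(a),r*np.sin(a),z] for a in t] for z in(.015,.019)])
    return cv2.convexHull(proj("top",X).astype(np.float32)).reshape(-1,2)
def dens(h):
    h=np.r_[h,h[:1]]; s=np.r_[0,np.cumsum(np.linalg.norm(np.diff(h,axis=0),axis=1))]; q=np.linspace(0,s[-1],120,endpoint=False)
    return np.c_[np.interp(q,s,h[:,0]),np.interp(q,s,h[:,1])]
best=[]
for dx in np.arange(-.005,.0055,.0005):
    for dy in np.arange(-.007,.0035,.0005):
        h=dens(sil(dx,dy,.015)); c=h.mean(0); n=(h-c)/np.linalg.norm(h-c,axis=1)[:,None]
        ang=np.degrees(np.arctan2(-n[:,1],n[:,0])); k=(ang>-20)&(ang<120)
        f=lambda e:map_coordinates(S,(h+n*e)[k].T[::-1],order=1)
        best.append(((np.clip(f(1.2),0,140)-f(-1.2)).mean(),dx,dy))
best.sort(reverse=True); print(np.round(best[:6],4)); 
I=overlay("top",im,tip+PORT@[best[0][1],best[0][2],0],M,FACE,(305,165,60,60),0); J=overlay("top",im,tip+PORT@[0,-.0026,0],M,FACE,(305,165,60,60),0)
cv2.imwrite("pics/z4.png",cv2.resize(np.hstack([I,J]),(800,400)))
a=np.load("scene3.npz")["im"]
cv2.imwrite("pics/z4s.png",overlay("scene",a,tip+PORT@[best[0][1],best[0][2],0],M,FACE,(275,200,100,90),0))
```

```text
[[ 1.123000e+02  5.000000e-04 -2.500000e-03]
 [ 1.122801e+02 -0.000000e+00 -2.500000e-03]
 [ 1.120134e+02  5.000000e-04 -2.000000e-03]
 [ 1.117182e+02 -0.000000e+00 -2.000000e-03]
 [ 1.103242e+02 -5.000000e-04 -2.500000e-03]
 [ 1.102601e+02  1.000000e-03 -2.500000e-03]]
```

View pics/z4.png

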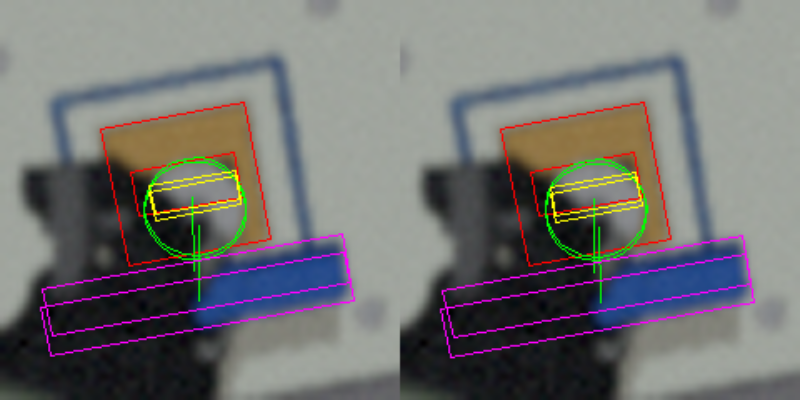

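View pics/z4s.png

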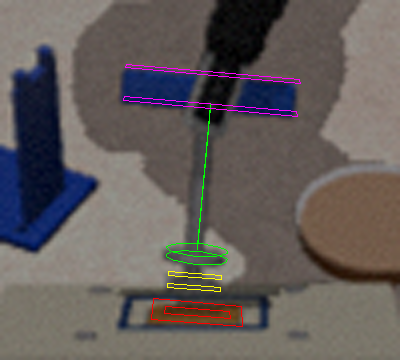

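Both views agree that the rod sits 2.5 mm towards −y of the model in the hand, with no offset in x. I correct for that and insert with force checks.

```bash
cat >> ov.py <<'E'
OFF=np.array([0,.0025,0])
def pose(d,ang=0,off=OFF,Bp=B):
    """tcp pose with model rod tip at height d over face, turned clockwise by ang"""
    R=tilt(Ro.from_rotvec(-PORT[:,2]*ang).as_matrix()@Rt(-PORT[:,2],PORT[:,0]),B)
    # in-hand offset rotates with the rod: actual tip = model tip - Rot(ang)*off0
    o=Ro.from_rotvec([0,0,-ang]).as_matrix()@off
    return tcp(FACE+PORT@(o+[0,0,.098+d]),R),R
def fz(): return np.array(arm.read_ft_force())@PORT, np.array(arm.read_wrist_torque())
E
python3 - <<'E'
from ov import *
p,R=pose(.010); arm.servo_line(p,eul(R),.05); f0=fz(); print("f0",f0)
for d in [.004,.001,-.001,-.003,-.005,-.007,-.009,-.011,-.012,-.013,-.014,-.015,-.016,-.017]:
    p,R=pose(d); arm.servo_line(p,eul(R),.04); f=fz(); e=(np.array(arm.read_ee_pos())-p)@PORT
    print(d,np.round(f[0]-f0[0],1),np.round(f[1]-f0[1],2),np.round(e*1e3,2))
    if (f[0]-f0[0])[2]>9 or np.linalg.norm((f[0]-f0[0])[:2])>8: break
print(arm.read_t())
for n in("scene","top"):
    im,dd=arm.grab_frame(n); np.savez(n+"5.npz",im=im,d=dd)
tip,M=rodpose(); g=lambda n,c:overlay(n,np.load(n+"5.npz")["im"],tip-PORT@OFF,M,FACE,c,0)
a=np.load("scene5.npz")["im"]
cv2.imwrite("pics/s5.png",np.hstack([cv2.resize(a[215:290,285:360,::-1],(400,400),interpolation=cv2.INTER_CUBIC),cv2.resize(np.load("top5.npz")["im"][160:225,300:365,::-1],(400,400),interpolation=cv2.INTER_CUBIC)]))
E
```

```text
f0 (array([-0.85128538,  0.03671697, -0.11355329]), array([ 0.3531243 ,  0.76016298, -0.00888806]))
0.004 [ 0.2 -0.2 -0.4] [-0.11 -0.02 -0.03] [-0.21  0.01 -0.29]
0.001 [-0.5 -0.1 -0.4] [-0.06 -0.    0.06] [-0.09  0.05 -0.17]
-0.001 [ 0.2 -0.3 -0.8] [ 0.01 -0.05 -0.03] [-0.02  0.05 -0.09]
-0.003 [ 0.7  0.6 -1.4] [-0.09 -0.06 -0.01] [-0.06 -0.01 -0.09]
-0.005 [-0.4 -0.3 -0.8] [-0.06 -0.08  0.01] [-0.06  0.01 -0.11]
-0.007 [ 1.1 -0.  -1.4] [-0.06 -0.01 -0.  ] [-0.06  0.01 -0.12]
-0.009 [-0.   0.4 -0.3] [ 0.01 -0.01  0.01] [-0.06  0.03 -0.11]
-0.011 [-0.  -0.2 -1.4] [-0.05  0.02  0.02] [-0.07  0.01 -0.13]
-0.012 [-0.7 -0.2 -0.6] [ 0.01 -0.05 -0.01] [-0.01 -0.01 -0.04]
-0.013 [ 0.8  0.3 -0.6] [ 0.01 -0.04 -0.03] [-0.03 -0.   -0.03]
-0.014 [-1.3  0.3 10.4] [-0.39  0.12 -0.28] [ 0.03 -0.18  0.24]
12.3
```

View pics/s5.png

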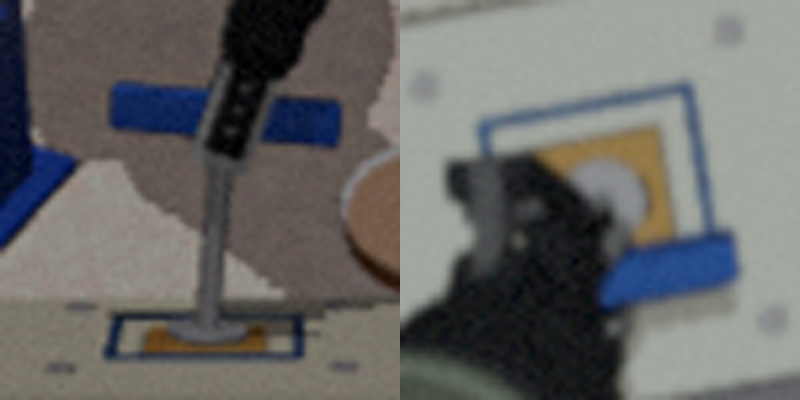

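The collar (left, (208,330); right, (610,190)) sits flat on the brass. There was no contact on the way in and +10 N at d = −14 mm, so it is seated. Now I ease off slightly and turn clockwise.

Run:
```python
from ov import *
d=-.0134
p,R=pose(d); arm.servo_line(p,eul(R),.03); f0=fz(); print(f0)
for a in range(10,91,10):
    p,R=pose(d,np.radians(a)); 
    try: arm.servo_line(p,eul(R),.01)
    except arm.PlanningError as e: print(a,"plan",e); break
    f=fz(); print(a,round(arm.read_t(),2),np.round(f[0]-f0[0],1),"tz",np.round(PORT[:,2]@(f[1]-f0[1]),2),np.round((np.array(arm.read_ee_pos())-p)*1e3,2))
    if np.linalg.norm(f[0]-f0[0])>15 or abs(PORT[:,2]@(f[1]-f0[1]))>.6: break
print(np.round(arm.read_qpos(),2),arm.read_grip_width())
for n in("scene","top"):
    im,dd=arm.grab_frame(n); np.savez(n+"6.npz",im=im,d=dd)
a=np.load("scene6.npz")["im"]
cv2.imwrite("pics/s6.png",np.hstack([cv2.resize(a[215:290,285:360,::-1],(400,400),interpolation=cv2.INTER_CUBIC),cv2.resize(np.load("top6.npz")["im"][160:225,300:365,::-1],(400,400),interpolation=cv2.INTER_CUBIC)]))
```

```text
(array([-1.02708113,  0.06343091,  0.26264995]), array([ 0.2419873 ,  0.68749373, -0.03086434]))
10 12.97 [ 1.2 -0.9 -0.3] tz 0.03 [ 0.24 -0.    0.12]
20 13.3 [ 1.7  0.2 -0.3] tz 0.01 [ 0.08 -0.16  0.02]
30 13.62 [ 0.7  0.2 -0.2] tz 0.01 [-0.01 -0.23 -0.05]
40 13.95 [ 1.2 -1.  -0.6] tz 0.04 [-0.03 -0.21 -0.04]
50 14.28 [ 0.3  0.7 -0.8] tz 0.04 [-0.05 -0.23 -0.06]
60 14.6 [ 0.9 -0.4 -0.6] tz 0.03 [-0.1  -0.2  -0.09]
70 14.93 [ 0. -0.  0.] tz 0.16 [-0.07 -0.14 -0.06]
80 15.25 [ 1.1 -0.6 -1.4] tz 0.12 [-0.06 -0.1  -0.05]
90 15.57 [ 0.5 -0.8 -0.2] tz 0.15 [-0.06 -0.12 -0.03]
[ 0.37  0.5  -0.62  2.02  0.75  0.56 -2.16] 0.013405724338836984
```

View pics/s6.png

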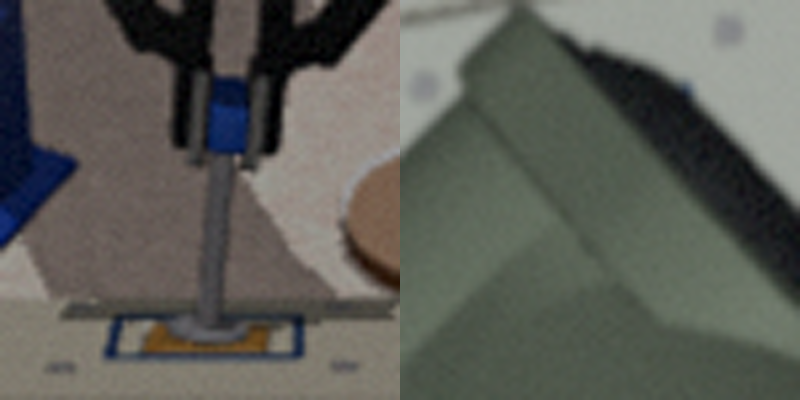

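The rod has turned the full 90°: the bar is now end-on to the scene camera and the collar is still seated. Next, the pull along the axis.

Run:
```python
from ov import *
arm.grip(0,90); A=np.pi/2
f0=fz()
for d in [-.010,-.005,.0,.008,.016,.025,.035,.045,.055]:
    p,R=pose(d,A); arm.servo_line(p,eul(R),.06); f=fz(); print(d,round(arm.read_t(),2),np.round(f[0]-f0[0],1),np.round(f[1]-f0[1],2),np.round((np.array(arm.read_ee_pos())-p)@PORT*1e3,2))
    if np.linalg.norm(f[0]-f0[0])>25: break
print(arm.read_grip_width(),np.round(arm.read_qpos(),2))
for n in("scene","top"):
    im,dd=arm.grab_frame(n); np.savez(n+"7.npz",im=im,d=dd)
a=np.load("scene7.npz")["im"]
cv2.imwrite("pics/s7.png",np.hstack([cv2.resize(a[190:290,275:375,::-1],(400,400),interpolation=cv2.INTER_CUBIC),cv2.resize(np.load("top7.npz")["im"][150:250,280:380,::-1],(400,400),interpolation=cv2.INTER_CUBIC)]))
```

```text
-0.01 16.14 [-0.2  1.4 -4.7] [ 0.36 -0.01  0.04] [-0.03  0.13  0.13]
-0.005 16.39 [-0.4  1.4 -4.4] [0.26 0.07 0.08] [ 0.08 -0.09  0.25]
0.0 16.64 [-0.8  1.7 -4. ] [0.28 0.03 0.09] [ 0.09 -0.07  0.25]
0.008 16.93 [-0.1 -0.9 -4. ] [0.32 0.03 0.09] [ 0.2  -0.16  0.38]
0.016 17.21 [-0.2  0.  -4.3] [0.25 0.03 0.06] [ 0.19 -0.16  0.36]
0.025 17.51 [-0.5  0.7 -3.9] [0.28 0.   0.04] [ 0.18 -0.16  0.34]
0.035 17.82 [-0.1 -0.1 -4.2] [0.2  0.01 0.05] [ 0.19 -0.14  0.34]
0.045 18.14 [-0.5  1.  -5. ] [ 0.18 -0.02  0.03] [ 0.22 -0.17  0.35]
0.055 18.46 [-0.8 -0.1 -3.9] [0.19 0.02 0.06] [ 0.22 -0.15  0.34]
0.012288645712794257 [ 0.48  0.37 -0.73  2.04  0.59  0.63 -2.03]
```

View pics/s7.png

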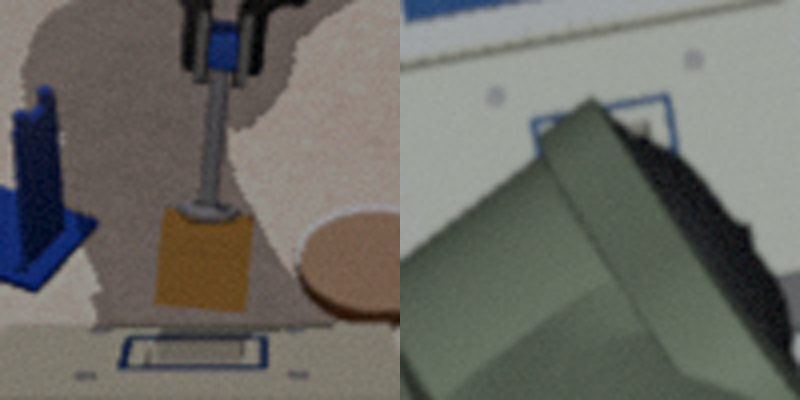

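The plug hangs on the rod wholly clear of the port (brass block at left (205,260), outline empty below it). Next I plan the transfer to the tray.

Run:
```python
from ov import *
q0=np.array(arm.read_qpos()); t,R=fk(q0,PP); print(t,"jaw",np.round(R[:,2],2),"yaw",np.degrees(np.arctan2(R[1,2],R[0,2])))
for a in range(-180,180,20):
    Rv=tilt(Rt([0,0,-1],[np.cos(np.radians(a)),np.sin(np.radians(a)),0]),B)
    h=TRAY+[0,0,.098+.12]
    s=sols(tcp(h,Rv),Rv,8,seeds=[q0]); h2=TRAY+[0,0,.098+.025]
    s2=sols(tcp(h2,Rv),Rv,8,seeds=[q0])
    if len(s) and len(s2):
        k=np.argmin(abs(s-q0).max(1)); k2=np.argmin(abs(s2-q0).max(1)); print(a,np.round(s[k],2),np.round(s2[k2],2),round(abs(s[k]-q0).max(),2))
```

```text
[ 0.54325455 -0.02351997  0.21346665] jaw [ 0.16 -0.98  0.09] yaw -80.54164691140714
-160 [-1.1   0.74  1.04  1.81 -0.96  1.19 -2.46] [-0.9   0.74  0.69  1.87 -0.94  0.91 -2.46] 1.77
-140 [-0.83  0.59  0.57  1.73 -0.62  1.09 -2.43] [-0.68  0.68  0.34  1.79 -0.6   0.88 -2.42] 1.31
-120 [-0.55  0.56  0.13  1.65 -0.31  1.1  -2.37] [-0.46  0.68 -0.01  1.71 -0.26  0.91 -2.39] 1.03
-100 [-0.25  0.61 -0.37  1.58  0.04  1.17 -2.34] [-0.26  0.72 -0.36  1.65  0.08  1.   -2.35] 0.73
-80 [-0.16  0.66 -0.58  1.54  0.23  1.26 -2.17] [-0.07  0.82 -0.74  1.6   0.44  1.15 -2.32] 0.64
-60 [-0.18  0.67 -0.62  1.53  0.33  1.31 -1.91] [-0.15  0.81 -0.68  1.59  0.46  1.18 -2.01] 0.68
-40 [-0.17  0.69 -0.71  1.54  0.45  1.34 -1.68] [-0.14  0.83 -0.77  1.61  0.6   1.23 -1.79] 0.71
-20 [-0.17  0.68 -0.75  1.58  0.55  1.33 -1.42] [-0.13  0.83 -0.83  1.64  0.71  1.24 -1.55] 0.7
0 [-0.11  0.69 -0.89  1.63  0.69  1.34 -1.2 ] [-0.13  0.82 -0.85  1.7   0.81  1.21 -1.3 ] 0.83
20 [-0.15  0.63 -0.82  1.7   0.71  1.23 -0.87] [-0.16  0.77 -0.82  1.77  0.86  1.13 -1.02] 1.16
40 [-0.11  0.6  -0.87  1.77  0.78  1.15 -0.6 ] [-0.12  0.75 -0.86  1.83  0.95  1.06 -0.76] 1.44
60 [-0.02  0.6  -0.97  1.83  0.85  1.08 -0.31] [-0.05  0.75 -0.94  1.9   1.06  1.01 -0.5 ] 1.72
80 [ 0.08  0.61 -1.07  1.88  0.91  1.02 -0.01] [ 0.04  0.77 -1.03  1.95  1.15  0.96 -0.21] 2.02
100 [ 0.1   0.55 -1.    1.92  0.83  0.86  0.42] [-0.08  0.63 -0.75  1.99  0.99  0.66  0.26] 2.45
```

Run:
```python
from ov import *
f0=fz()
p,R=pose(.055,np.pi/2); arm.servo_line(p+[0,0,.06],eul(R),.08)
a=np.radians(-80.5); Rv=tilt(Rt([0,0,-1],[np.cos(a),np.sin(a),0]),B)
hA=np.array([.54,-.02,.155+.098]); 
arm.servo_line(tcp(hA,Rv),eul(Rv),.05); print(arm.read_t(),np.round(arm.read_qpos(),2),np.round(fz()[0]-f0[0],1))
hB=TRAY+[0,0,.116+.098]
arm.servo_line(tcp(hB,Rv),eul(Rv),.11); print(arm.read_t(),np.round(arm.read_qpos(),2),np.round(arm.read_ft_force(),1))
for n in("scene","top"):
    im,dd=arm.grab_frame(n); np.savez(n+"8.npz",im=im,d=dd)
a=np.load("scene8.npz")["im"]
cv2.imwrite("pics/s8.png",np.hstack([cv2.resize(a[160:340,390:570,::-1],(400,400),interpolation=cv2.INTER_CUBIC),cv2.resize(np.load("top8.npz")["im"][160:300,130:270,::-1],(400,400),interpolation=cv2.INTER_CUBIC)]))
```

```text
20.4 [ 0.41  0.61 -0.75  1.61  0.38  1.35 -1.84] [ 0.4 -0.8  0.2]
23.1583 [-0.05  0.71 -0.77  1.54  0.35  1.3  -2.28] [-0.1 -0.2 -3.2]
```

View pics/s8.png

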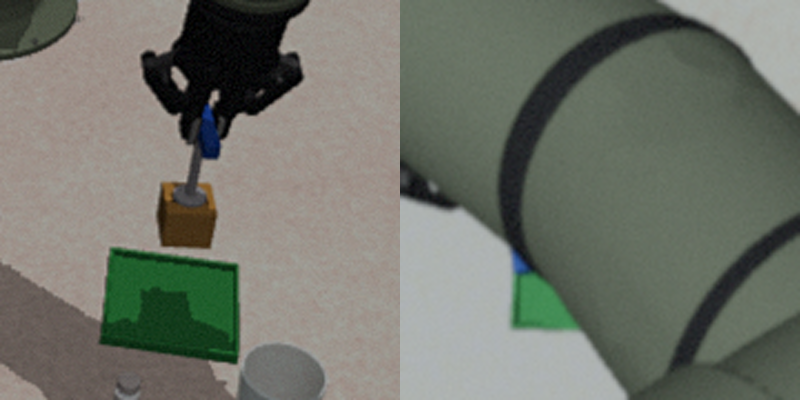

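Run:
```python
from ov import *
tip,M=rodpose(); print(tip,M[:,2])
im=np.load("scene8.npz")["im"]; u=proj("scene",[tip])[0].astype(int)
Mp=np.c_[M[:,1],-M[:,0],M[:,2]]
cv2.imwrite("pics/ov8.png",cv2.resize(overlay("scene",im,tip,M,tip+M@[0,0,.012],(u[0]-40,u[1]-60,80,100),0,Mp),None,fx=1.4,fy=1.4))
```

```text
[0.51409048 0.26356711 0.12003176] [-6.38917485e-05  7.14057341e-05  9.99999995e-01]
```

View pics/ov8.png

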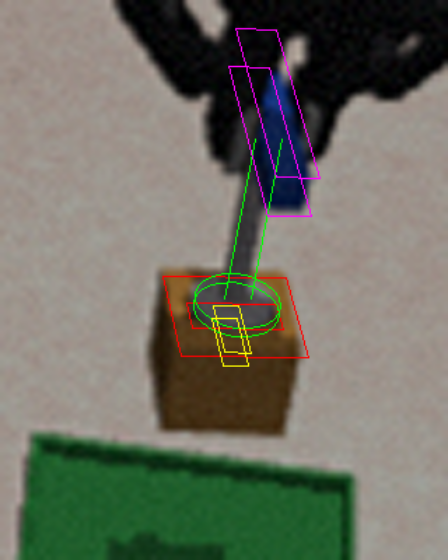

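The rod is near vertical. The plug appears to have rotated back about 15° on the rod, leaving roughly 75° (limit 52°). I lower it to the floor now and measure again there.

Run:
```python
from ov import *
a=np.radians(-80.5); Rv=tilt(Rt([0,0,-1],[np.cos(a),np.sin(a),0]),B)
X=lambda z:TRAY*[1,1,0]+[0,0,z+.098]
arm.servo_line(tcp(X(.040),Rv),eul(Rv),.08); f0=np.array(arm.read_ft_force()); print(f0)
for z in np.arange(.037,.0255,-.001):
    p=tcp(X(z),Rv); arm.servo_line(p,eul(Rv),.02); f=np.array(arm.read_ft_force())-f0
    print(round(z,4),np.round(f,1),np.round((np.array(arm.read_ee_pos())-p)*1e3,2))
    if f[2]>7: break
print(arm.read_t(),arm.read_wrist_torque())
for n in("scene","top"):
    im,dd=arm.grab_frame(n); np.savez(n+"9.npz",im=im,d=dd)
im=np.load("scene9.npz")["im"]
cv2.imwrite("pics/s9.png",cv2.resize(im[215:325,420:520,::-1],(545,600),interpolation=cv2.INTER_CUBIC))
```

```text
[ 0.34470687 -0.37246622 -2.79908654]
0.037 [-0.9  0.7 -0.6] [ 0.   -0.03  0.02]
0.036 [-0.6  0.7 -0.1] [-0.    0.01 -0.02]
0.035 [-0.2  0.3 -0.8] [-0.02 -0.03 -0.07]
0.034 [-0.8  0.1 -1.2] [-0.04  0.02 -0.04]
0.033 [-0.4  0.2 -0.6] [-0.04 -0.03 -0.06]
0.032 [-0.1  1.2  2.2] [0.   0.06 0.06]
0.031 [-0.2 -0.1  1.1] [-0.   -0.01 -0.03]
0.03 [0.3 1.2 1.2] [-0.04 -0.   -0.07]
0.029 [-0.5 -0.1 10. ] [0.15 0.22 0.52]
26.7083 [-0.20039453  0.18990908  0.0458226 ]
```

View pics/s9.png

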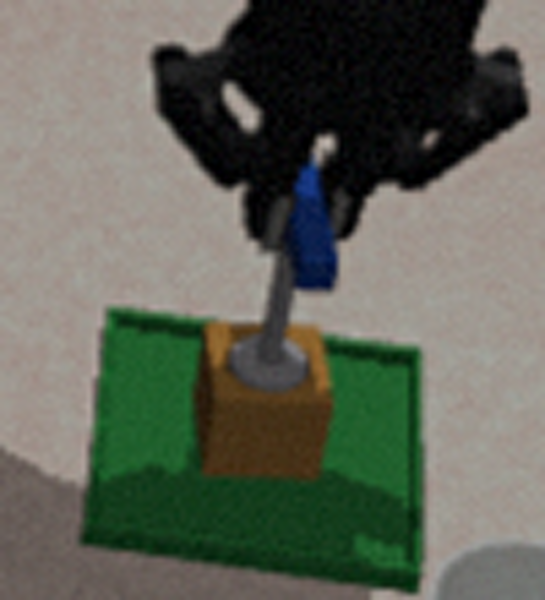

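Contact came at 32 mm and the collar seated at 29 mm, as the geometry predicts. Now I measure the plug's yaw against the bar before letting go.

Run:
```python
from ov import *
tip,M=rodpose()
D=np.load("scene9.npz"); H=cv2.cvtColor(D["im"],cv2.COLOR_RGB2HSV).astype(int); c=cloud("scene",D["d"])
m=(H[...,0]>5)&(H[...,0]<25)&(H[...,1]>110)&(c[...,1]>.22)&(c[...,1]<.31)&(c[...,2]>.008)&(c[...,2]<.036)&(c[...,0]>.48)&(c[...,0]<.57)
P=c[m]; print(len(P))
# dominant front side face: RANSAC plane
rng=np.random.default_rng(0); best=(0,)
for _ in range(400):
    s=P[rng.choice(len(P),3,False)]; n=np.cross(s[1]-s[0],s[2]-s[0]); l=np.linalg.norm(n)
    if l<1e-7: continue
    n/=l; k=abs((P-s[0])@n)<.0015
    if k.sum()>best[0]: best=(k.sum(),k)
Q=P[best[1]]; n=np.linalg.svd(Q-Q.mean(0),full_matrices=False)[2][2]; n*=np.sign(n[0]); print(best[0],n,Q.mean(0),"face yaw",np.degrees(np.arctan2(n[1],n[0])))
bar=M[:,1]; print("bar yaw model",np.degrees(np.arctan2(bar[1],bar[0])))
b=(H[...,0]>100)&(H[...,0]<128)&(H[...,1]>100)&(c[...,2]>.09)&(c[...,2]<.16)&(abs(c[...,1]-.264)<.05)&(abs(c[...,0]-.514)<.06)
B2=c[b]; u=np.linalg.svd(B2[:,:2]-B2[:,:2].mean(0),full_matrices=False)[2][0]; print(len(B2),"bar meas yaw",np.degrees(np.arctan2(u[1],u[0])), B2.min(0),B2.max(0))
```

```text
240
136 [0.98684208 0.15704626 0.03846008] [0.53119102 0.265947   0.02308932] face yaw 9.042238016245008
bar yaw model 9.496762997473654
192 bar meas yaw 2.326851303018895 [0.50166636 0.23464896 0.11797802] [0.55855921 0.30261318 0.15988557]
```

The plug's side face is at yaw 9.0° and the bar at 9.5°, so the bar is square to the slot (about 90° turned). I release it and retreat.

Run:
```python
from ov import *
a=np.radians(-80.5); Rv=tilt(Rt([0,0,-1],[np.cos(a),np.sin(a),0]),B)
X=lambda z:TRAY*[1,1,0]+[0,0,z+.098]
p=tcp(X(.0297),Rv); arm.servo_line(p,eul(Rv),.01); print(arm.read_ft_force())
arm.grip(.03,20); arm.hold(.3); arm.grip(.07); print(arm.read_t(),arm.read_grip_width(),arm.read_ft_force())
im,dd=arm.grab_frame("scene"); cv2.imwrite("pics/s10.png",cv2.resize(im[200:325,410:530,::-1],(576,600),interpolation=cv2.INTER_CUBIC))
```

```text
[ 0.29767728 -0.29133588 -2.22509612]
28.1417 0.07015185737002297 [-0.09894145 -0.38814625 -0.04732724]
```

View pics/s10.png

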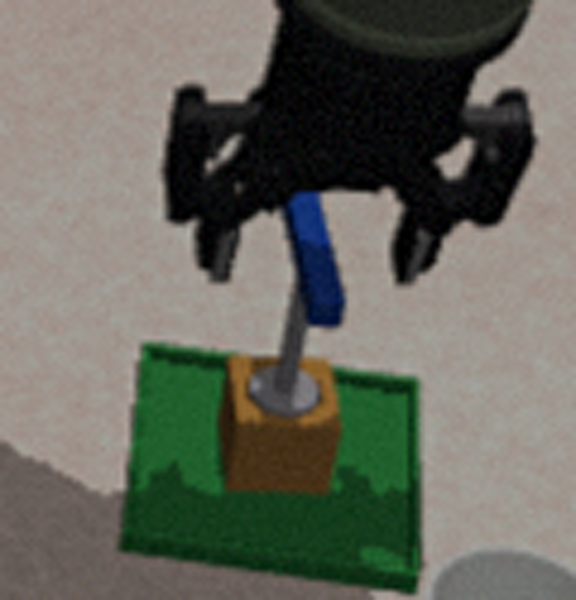

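The rod and plug stand free between the open fingers. I retreat along the tool axis and check everything.

Run:
```python
from ov import *
a=np.radians(-80.5); Rv=tilt(Rt([0,0,-1],[np.cos(a),np.sin(a),0]),B)
p=np.array(arm.read_ee_pos())
try: arm.servo_line(p-Rv[:,0]*.13,None,.1)
except arm.PlanningError as e:
    print(e); arm.servo_line(p+[0,0,.12],None,.1)
print(arm.read_t(),np.round(arm.read_ee_pos(),3))
# swing arm away to see from above
q=np.array(arm.read_qpos()); q[0]+=.7; q[1]-=.15; 
t,R=fk(q,PP); print(t)
arm.movej(list(q)); print(arm.read_t(),arm.read_ft_force())
for n in("scene","top"):
    im,dd=arm.grab_frame(n); np.savez(n+"11.npz",im=im,d=dd); cv2.imwrite(f"pics/{n}11.png",im[:,:,::-1])
c=cloud("top",np.load("top11.npz")["d"]);H=cv2.cvtColor(np.load("top11.npz")["im"],cv2.COLOR_RGB2HSV).astype(int)
near=(abs(c[...,0]-.514)<.07)&(abs(c[...,1]-.264)<.07)
b=near&(H[...,0]>100)&(H[...,0]<128)&(H[...,1]>100); P=c[b]
m=near&(H[...,0]>5)&(H[...,0]<25)&(H[...,1]>110)&(c[...,2]>.03); Q=c[m]
for nm,P in(("bar",P),("brass",Q)):
    if len(P): r=cv2.minAreaRect(P[:,:2].astype(np.float32).reshape(-1,1,2)); print(nm,len(P),np.median(P,0),r)
for th in("dish","dish_stack","vial_a","bottle","beaker"):
    a0=np.load("scene0.npz")["im"]
d0=np.load("scene0.npz")["d"]; d1=np.load("scene11.npz")["d"]
diff=(abs(d1-d0)>.012)&(d0>0)&(d1>0); 
n,l,s,cc=cv2.connectedComponentsWithStats(diff.astype(np.uint8))
for i in range(1,n):
    if s[i,4]>25: print("change",s[i],np.round(cc[i]))
```

```text
29.6417 [0.541 0.268 0.235]
[ 0.59168938 -0.1471778   0.3192534 ]
31.2167 [0.11112657 0.86948306 0.16724353]
bar 320 [0.50905992 0.2623346  0.13433602] ((0.5107046961784363, 0.2631151080131531), (0.0833340510725975, 0.01413348875939846), 8.499408721923828)
brass 172 [0.49746526 0.24845908 0.04335695] ((0.5082208514213562, 0.25695836544036865), (0.04441576078534126, 0.03171146288514137), 9.428350448608398)
change [  91    0   73  103 3591] [123.  42.]
change [ 169    0  114  178 9630] [235.  71.]
change [ 319    0  110  117 5752] [372.  50.]
change [46  6 12  9 33] [52.  9.]
change [16 22 11  9 27] [21. 25.]
change [83 26 13  7 28] [89. 28.]
change [33 39 11 13 37] [38. 46.]
change [ 4 41 11 11 31] [10. 46.]
change [24 46 11 18 51] [29. 54.]
change [ 18  51  51  40 329] [42. 72.]
change [14 66  9  9 30] [17. 70.]
change [ 0 76 13 11 36] [ 6. 82.]
change [68 76 14 13 48] [75. 82.]
change [ 75  79  27  29 131] [89. 93.]
change [18 84 15 20 75] [25. 94.]
change [ 9 86  8 12 38] [13. 92.]
change [ 30  89  29  30 127] [ 42. 104.]
change [44 89 15 14 63] [50. 94.]
change [59 88 15 14 59] [67. 94.]
change [62 99 18  8 42] [ 71. 104.]
change [ 51 100  10  11  33] [ 56. 105.]
change [ 20 103   9  13  40] [ 24. 108.]
change [  0 104  31  32 168] [ 15. 120.]
change [ 58 107  10  15  46] [ 62. 115.]
change [ 65 108  13  15  49] [ 72. 116.]
change [ 97 109  10  10  31] [102. 113.]
change [111 110  13   9  34] [118. 115.]
change [ 19 114  59  51 574] [ 48. 142.]
change [ 30 117   6  20  32] [ 32. 126.]
change [ 77 116  13  19  66] [ 82. 127.]
change [ 88 116  15  12  47] [ 94. 122.]
change [ 55 120   8  17  37] [ 58. 129.]
change [  7 130  30  23 120] [ 22. 142.]
change [ 86 130  16  13  53] [ 95. 136.]
change [ 56 140  39  25 182] [ 74. 152.]
change [183 225  39  43 514] [204. 241.]
change [456 236  26  65 919] [470. 275.]
change [312 276  23   5  88] [323. 278.]
```

View pics/scene11.png

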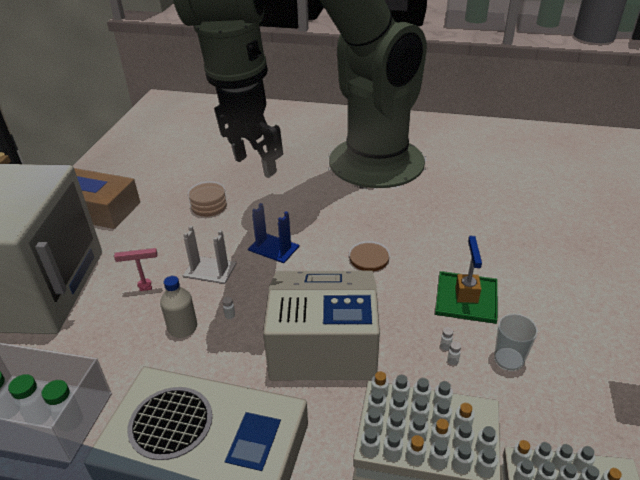

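View pics/top11.png

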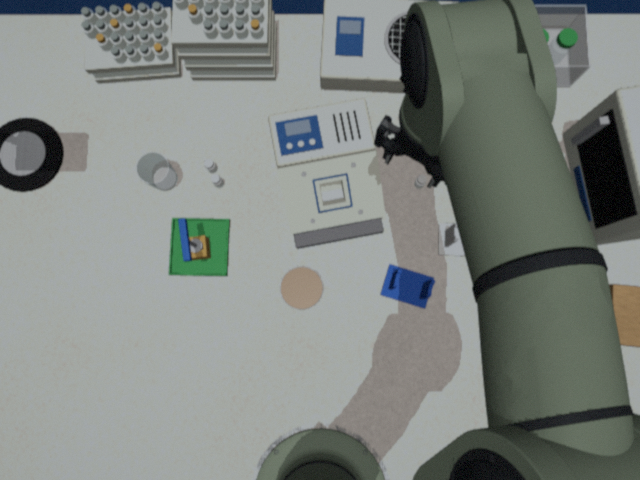

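The plug stands in the tray at about (470,290) in the scene view, with the rod upright in it. The port and rack are empty, the bystanders haven't changed, and the arm is clear. I hand the job in.

Run:
```python
from bench import arm
print(arm.read_t()); print(arm.close_job())
```

```text
31.3167
the job is handed in; nothing more can be done
None
```

The plug is standing upright in the green tray with the rod still screwed into it, and I handed the job in at 31.3 s of the 58 s allowed. The hand-in gives no verdict.

**What I did:** I took the blue T-handled rod from the aluminium rack. I then moved it over 2.5 mm after both cameras showed it sitting off-centre in the hand. It went into the slot without touching, and the collar seated with about 10 N. After the clockwise turn I pulled the plug out along its axis, lowered it onto the tray floor until the collar seated again, let go and moved the arm away.

**What the last checks showed:**
- **Rod:** the top of the bar is at 134 mm (135 mm expected with the collar seated). The bar reads 8.5° and the plug 9.4°, which means the rod is turned about 90° from the slot.
- **Position:** the rod's bar, straight above the plug, is within about 4 mm of the tray centre (45 mm allowed).
- **Surroundings:** no bystander shows any change in the scene camera, the port and rack are empty, and the arm is clear of everything.

**Checks that disagreed:**
- **Plug turn:** while the plug was hanging, it looked about 15° turned back on the rod. The later measurements on the tray floor did not show this.
- **Bar angle before release:** a rough scene-camera fit gave 2.3°, against 9.5° from the arm's own pose. The top camera's 8.5° afterwards supports the arm's value.

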